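# Dock sample tubes patch-up in the V cradles and close the sprung jaws

## Robot

A 7-joint arm with a two-finger parallel gripper is mounted at the origin on the work surface. World frame = base frame: x ahead of the robot, y to its left, z up, the work surface at z = 0. Lengths are in m, angles in rad, forces in N, time in s.
With the tool pointing down it reaches from about 0.4 to 0.9 m from the base axis. Payload 5.5 kg.
Tool frame: the origin (TCP) lies midway between the tips of the shut fingers; the grasp point (between the pads) lies 19 mm behind it; z points along the fingers, y is the line along which they close (so a half turn about z gives the same grasp; the last joint's range is limited). The gripper opens to 85 mm and grips with 20 to 120 N. Pads are 22 mm wide; open, the fingers measure 114 mm over their backs; the gripper's body (76 mm by 85 mm) begins 54 mm behind the grasp point. The pads swing forward as they close: fully open they stand 13 mm farther back than shut.
Start: joints at [-0.918, 0.501, -0.427, 1.55, 0.221, 1.138, -0.21], TCP at [0.247, 0.601, 0.231] pointing down, gripper open.
Joint ranges: [-2.88, 2.88], [-0.31, 2.03], [-1.54, 1.56], [0.2, 2.42], [-1.41, 4.55], [0.19, 2.02], [-2.57, 2.57]. Speed limits (rad/s): [2.57, 2.57, 3.14, 3.14, 3.14, 3.14, 3.14].

## Interface

Orientations are given as a 3x3 rotation matrix whose columns are the frame's x, y, z axes.
In Python, from bench import robot gives the robot as it stands. The module is installed in compiled form; this text tells all that it offers.
- The arm moves only by the shell command python3 -m jog 'ROWS'. ROWS is a JSON object of lists of equal length, an entry for each row: "hand": the gripper's target within -1 to 1 (shut at 1, half-way at 0, fully open at -1); "dp": the shift along the tool's x, y, z in mm, a list of three; "dr": the turn, a rotation vector about the tool's x, y, z in degrees, a list of three. A call has 1 to 8 rows; each row is the pose to reach, as a shift and turn from the pose commanded when the call began, along the tool's axes at that moment; what a row does not reach only later rows make up. A row lasts 1/8 s, in which the tool goes at most 62.5 mm and 10.7 degrees, less where a joint would pass 70% of its speed; a pose out of reach is approached as far as the arm can. A call with a gripper value outside its range is refused whole. The fingers move at their own pace and stop on an object; the grip force is fixed at half the most. Time passes only in rows, so rows that repeat a pose let the fingers close. It gives the time, the measured TCP pose, the force, the opening and the grip force at its end, in the units of the state.
- robot.read_state(): the state, without advancing time (a new reading comes with each control period).
- robot.read_camera(name): name is "scene" or "top" or "wrist"; returns the picture (384x512x3 uint8, red, green, blue); there is no depth.
- robot.camera_model(name): a dict with "K" (3x3 intrinsics, pixels), "k1" (the pictures are not rectified: a ray, as slopes to the right and down, at radius r is drawn at 1 + k1 r^2 times it, then the intrinsics apply), "origin" and "attitude" of the camera in the world; the wrist camera has in their place "tool_from_camera" (4x4, takes a point from camera to tool coordinates, whose origin is the TCP and whose axes are the flange's). Camera axes: x right, y down, z forward; pixel columns grow to the right and rows downward; lengths in m; the calibration is good to about 2 mm. A picture is of the moment at which its call begins: read the wrist's pose just before it. camera_model takes no time and is no camera call.
- robot.sign_off(): hands the job in; it is judged then, once.
Trained networks look in the newest picture that a camera, given by its name, has taken for a name from the list of things; names that differ only in an ending like _2 or _b are one class to them, and where a whole thing is asked for, a point or a joint stands for the part that bears it (a point fixed in the world has none). Each returns a list of dicts, best first, with "conf" (0 to 1); they miss things now and then, are a little off and sometimes report something else, mostly with a low value. They report only what shows in the picture. A call takes as long as a camera call. They do not tell look-alikes from the thing itself.
- robot.recognise(camera, query): "bbox" ([left, top, right, bottom] in pixels, round what is visible of it).
- robot.mark_of(camera, query): "location" ([column, row] in pixels: a listed point, or the origin of a listed thing).
The state is a dict: "time": time; "q": joint angles; "joint_velocities": joint speeds; "joint_efforts": joint torques, N m; "ee_pos": TCP position; "ee_rot": TCP orientation; "contact_force": force on the tool from outside, world axes, zero at the start; "moment": the same for the moment, N m; "width": finger opening in m; "grip_force": force on a finger pad.
Only numpy, scipy, OpenCV 4.12 (cv2) and the standard library are available. Lean on these libraries where they do the work, as an engineer would, in place of code of your own. Each camera call takes 0.05 s, during which the arm holds its last target. There are 200 camera calls.

## Task

Load every amber sample tube lying on the bench into its own cradle of the reading dock, cap towards the sliding jaw, and roll it in the V supports until its white writing patch faces straight up. Then slide that cradle's jaw up to the cap so that the tube is held against the end stop with the jaw's sprung plunger pressed in about half-way, neither loose nor bottomed, and leave the other things on the bench where they are.

Things in the scene. Friction and masses are not known exactly. Their poses are not given: they have to be found in the camera images.
- tubeA_mid (a point): Centre of amber sample tube A (any tube may be absent): 120 mm long, about 70 g, lying on the bench, centre 17 mm up. x points along the tube from cap (end at -60 mm) to foot (+60 mm); z points out through the middle of its white writing patch, so z up = patch up. Grip it across the 30 mm body at the middle.
- tubeB_mid (a point): Tube B, same kind and axes as A. From the cap end: purple hexagonal cap 20 mm long, 34 mm across flats; round body 30 mm diameter, 92 mm long; round foot collar 34 mm diameter, 8 mm long. The white patch, 56 x 13 mm, runs along one side of the body.
- tubeC_mid (a point): Tube C, the same kind and axes as A.
- tubeD_mid (a point): Tube D, the same kind and axes as A.
- cradle1 (a point): Where a tube's centre lies when it rests in cradle 1 of the dock with its foot against the end stop: on the axis of the V supports, 65 mm above the bench. x = along the tube from jaw to stop (away from the robot), z up. The face of the fixed grey stop (36 mm wide, 82 mm high) is 60 mm along x. Cap on the jaw side, off the supports.
- cradle2 (a point): Cradle 2, like 1. Dock: fixed aluminium plate 255 x 330 mm, 8 mm thick; three cradles 115 mm apart, 1 on the +y side, 3 on the -y side. Each has two 90-degree steel V supports 10 mm thick, centred at x = -25 and +33 mm from this point, mouth 42 mm wide, rims level with the tube axis; the 48 mm gap between them is open down to the plate for fingers.
- cradle3 (a point): Cradle 3, like 1 and 2.
- jaw1_tab (a point): Grip point of the sliding jaw of cradle 1: a grey upright post 24 mm wide across (y), 16 mm thick along x, top 113 mm above the bench; this point is on its centre line, 18 mm below the top. Pinch it across its 24 mm width from above, or push it. Axes as the cradle's.
- jaw1 (a joint): Travel of jaw 1, m: 0 = fully open, grows as it slides along x towards the tube, 0.075 at most; starts partly shut. About 8 N of dry friction; stays where left. The free plunger's tip is 38 mm ahead of the post's centre line; at 0.055 it just touches the cap of a tube seated against the stop.
- plunger1 (a joint): How far the sprung plunger of jaw 1 is pressed in, m: 0 = free, 0.014 = bottomed; 400 N/m (about 3 N half-way). A steel rod with an 18 mm brass button facing the cap at the height of the tube's axis, 30 mm out of the post when free; its brass tail comes out of the post's back as it is pressed.
- jaw2_tab (a point): Grip point of the sliding jaw of cradle 2, as jaw 1.
- jaw2 (a joint): Travel of jaw 2, m, as jaw 1.
- plunger2 (a joint): How far the sprung plunger of jaw 2 is pressed in, m, as plunger 1.
- jaw3_tab (a point): Grip point of the sliding jaw of cradle 3, as jaw 1.
- jaw3 (a joint): Travel of jaw 3, m, as jaw 1.
- plunger3 (a joint): How far the sprung plunger of jaw 3 is pressed in, m, as plunger 1.
- beaker: Bystander, loose: small glass beaker, 40 mm wide, 45 mm high; origin at the centre of its underside.
- stain_jar: Bystander, loose: jar, 48 mm wide, 60 mm high; origin at the centre of its underside.
- slide_box: Bystander, loose: white slide box 100 x 80 x 32 mm; origin at the centre of its underside.
- tip_box: Bystander, loose: blue pipette-tip box 110 x 80 x 50 mm; origin at the centre of its underside.
- reagent: Bystander, loose: amber bottle, 60 mm wide, 120 mm high; origin at the centre of its underside.
- timer: Bystander, loose: white bench timer 60 x 70 x 20 mm; origin at the centre of its underside.
There are look-alikes about, which are no part of the job. Leave any grey or yellow look-alike of the part that bears tubeB_mid alone.

How it is judged:
By the outcome, as a careful person would: the job done as asked, in the order asked, and still so for the second after the job is handed in, with the robot touching nothing.
Of tubeA, tubeB, tubeC, tubeD only 2 to 3 are there at a start; the rules pass over those that are not, and their reading is None.
At some moment in a run one of tubeA, tubeB, tubeC, tubeD may be knocked a few centimetres aside while the robot is not near it.
Once in a run the grip may slacken for a moment while it holds something.
It also fails if it takes over 210 s, if anything falls off the work surface, if the arm or the gripper's body presses on something with over 40 N, if the wrist force passes 120 N, or if a joint passes its speed limit or range.

## Working session

There is one attempt and no reset: what is moved stays moved. The work goes in short steps, Python scripts to look and compute and a shell command to move; the robot and the scene stay as the last step left them, time stands still between calls to the robot, and variables do not carry over. Pictures are saved under pics/ and viewed, at most 14 in all, crops included, and the job is handed in when it is done.

```bash
mkdir -p pics; cat > h.py <<'E'
import numpy as np, cv2
from bench import robot
def cam(name, st=None):
    m=robot.camera_model(name)
    K=np.array(m["K"]);k1=m["k1"]
    if "origin" in m: o=np.array(m["origin"]);R=np.array(m["attitude"])
    else:
        T=np.array(m["tool_from_camera"]);st=st or robot.read_state()
        Rt=np.array(st["ee_rot"]);o=np.array(st["ee_pos"])+Rt@T[:3,3];R=Rt@T[:3,:3]
    return K,k1,o,R
def ray(c,px):
    K,k1,o,R=c
    d=np.linalg.solve(K,[px[0],px[1],1.])[:2];u=d.copy()
    for _ in range(20):u=d/(1+k1*(u@u))
    return o,R@np.array([u[0],u[1],1])
def at(c,px,z):
    o,d=ray(c,px);return o+d*(z-o[2])/d[2]
def proj(c,p):
    K,k1,o,R=c
    v=R.T@(np.array(p)-o);u=v[:2]/v[2];u=u*(1+k1*(u@u));return (K@[u[0],u[1],1])[:2]
def shot(name,fn=None):
    st=robot.read_state();im=robot.read_camera(name)
    if fn:cv2.imwrite('pics/'+fn,cv2.cvtColor(im,cv2.COLOR_RGB2BGR))
    return im,cam(name,st)
E
python3 - <<'E'
from h import *
np.set_printoptions(precision=4,suppress=True)
a,c=shot('top');b,c2=shot('scene')
cv2.imwrite('pics/top.png',cv2.resize(a[:,:,::-1],(800,600),interpolation=3))
cv2.imwrite('pics/scene.png',cv2.resize(b[:,:,::-1],(800,600),interpolation=3))
print(c,c2)
for q,z in [('tubeA_mid',.017),('cradle1',.065),('cradle2',.065),('cradle3',.065),('jaw1_tab',.095),('jaw2_tab',.095),('jaw3_tab',.095)]:
    for r in robot.mark_of('top',q): print(q,r['conf'],r['location'],at(c,r['location'],z))
E
```

```text
(array([[352.1201,   0.    , 250.6901],
       [  0.    , 352.1201, 188.255 ],
       [  0.    ,   0.    ,   1.    ]]), -0.0075667882435395805, array([ 0.3308, -0.0049,  1.1613]), array([[ 0.0113, -0.9909,  0.1341],
       [-0.9999, -0.0108,  0.0045],
       [-0.003 , -0.1341, -0.991 ]])) (array([[368.179 ,   0.    , 255.9293],
       [  0.    , 368.179 , 188.5075],
       [  0.    ,   0.    ,   1.    ]]), -0.05337753245863522, array([1.3608, 0.2226, 0.7623]), array([[-0.253 ,  0.5694, -0.7822],
       [ 0.9672,  0.1665, -0.1917],
       [ 0.0211, -0.805 , -0.5929]]))
tubeA_mid 0.51 [98.5, 212.9] [0.3992 0.4951 0.017 ]
cradle1 0.9 [305.4, 150.3] [ 0.6031 -0.1729  0.065 ]
cradle1 0.86 [339.5, 151.6] [ 0.6001 -0.2815  0.065 ]
cradle1 0.64 [266.1, 148.0] [ 0.6093 -0.0476  0.065 ]
cradle2 0.9 [305.4, 150.3] [ 0.6031 -0.1729  0.065 ]
cradle2 0.86 [339.5, 151.6] [ 0.6001 -0.2815  0.065 ]
cradle2 0.64 [266.1, 148.0] [ 0.6093 -0.0476  0.065 ]
cradle3 0.9 [305.4, 150.3] [ 0.6031 -0.1729  0.065 ]
cradle3 0.86 [339.5, 151.6] [ 0.6001 -0.2815  0.065 ]
cradle3 0.64 [266.1, 148.0] [ 0.6093 -0.0476  0.065 ]
jaw1_tab 0.68 [262.2, 179.0] [ 0.5041 -0.035   0.095 ]
jaw1_tab 0.23 [269.3, 144.6] [ 0.6126 -0.0563  0.095 ]
jaw1_tab 0.19 [394.8, 180.6] [ 0.5036 -0.4414  0.095 ]
jaw2_tab 0.67 [305.4, 177.7] [ 0.5096 -0.1675  0.095 ]
jaw2_tab 0.48 [341.0, 151.9] [ 0.5918 -0.2786  0.095 ]
jaw3_tab 0.62 [342.7, 180.9] [ 0.5009 -0.2817  0.095 ]
```

View pics/top.png

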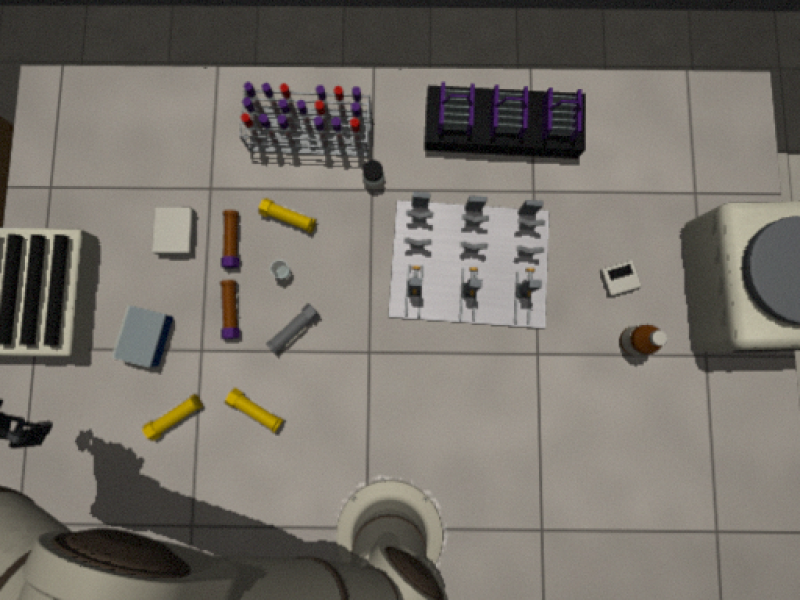

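View pics/scene.png

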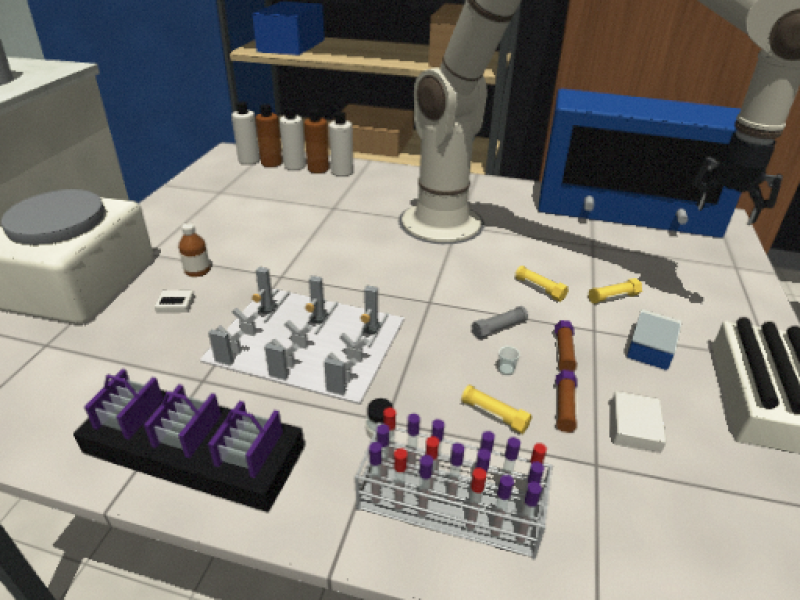

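The top view shows two amber tubes with purple caps, at native (148,152) and (147,197), with both caps towards the robot and no white patch showing on top. These could be mistaken for them, in native pixels:
- yellow tubes at (184,138), (110,267) and (163,263)
- the grey tube at (187,210)
- the amber bottle at (412,217)
- purple-capped vials in the rack at (195,80)

I choose the two amber tubes with purple hex caps and will check them close up.

```bash
cat >> h.py <<'E'
from scipy.spatial.transform import Rotation as Ro
np.set_printoptions(precision=4,suppress=True)
def amber(im):
    h=cv2.cvtColor(im,cv2.COLOR_RGB2HSV)
    return cv2.inRange(h,(3,120,50),(14,255,255))
def purple(im):
    h=cv2.cvtColor(im,cv2.COLOR_RGB2HSV)
    return cv2.inRange(h,(128,90,40),(160,255,255))
def blobs(m,amin):
    n,l,s,c=cv2.connectedComponentsWithStats(m)
    out=[]
    for i in range(1,n):
        if s[i,4]>=amin:
            out.append((cv2.minAreaRect(np.argwhere(l==i)[:,::-1].astype(np.float32)),c[i],s[i,4]))
    return out
def go(p,R):  # target TCP pose -> dp,dr from current measured pose
    st=robot.read_state();R0=np.array(st["ee_rot"]);p0=np.array(st["ee_pos"])
    print('dp',(R0.T@(np.array(p)-p0)*1e3).round(1),'dr',Ro.from_matrix(R0.T@R).as_rotvec(degrees=True).round(2))
E
python3 - <<'E'
from h import *
im,c=shot('top')
for r,cc,a in blobs(amber(im),60): print('amber',cc,a,r,at(c,cc,.02))
for r,cc,a in blobs(purple(im),20): print('purple',cc,a,at(c,cc,.02))
# dock plate
h=cv2.cvtColor(im,cv2.COLOR_RGB2HSV)
g=im.astype(int)
print(im[205,260],im[230,240],im[150,240])
st=robot.read_state();print(st['ee_pos'],st['ee_rot'],st['width'],st['contact_force'])
print(robot.camera_model('wrist'))
E
```

```text
amber [146.5974 148.4805] 154 ((147.0, 149.0), (28.0, 8.0), 90.0) [0.615  0.3481 0.02  ]
amber [146.0345 192.977 ] 174 ((145.5, 194.0), (30.0, 9.0), 90.0) [0.4659 0.3423 0.02  ]
amber [412.7258 216.4435] 124 ((412.4241638183594, 216.5896759033203), (17.35650634765625, 16.19386863708496), 85.2363510131836) [ 0.3989 -0.5252  0.02  ]
purple [158.6087  55.0435] 23 [0.9463 0.3238 0.02  ]
purple [170.0435  55.6087] 23 [0.9446 0.2841 0.02  ]
purple [292.2576  66.096 ] 198 [ 0.9101 -0.1377  0.02  ]
purple [204.6364  57.1818] 22 [0.9398 0.1643 0.02  ]
purple [326.4518  67.6599] 197 [ 0.9057 -0.255   0.02  ]
purple [227.619   58.0476] 21 [0.9374 0.085  0.02  ]
purple [361.5735  69.5877] 211 [ 0.9    -0.3753  0.02  ]
purple [158.0385  64.6154] 26 [0.9112 0.3241 0.02  ]
purple [180.68  66.12] 25 [0.9064 0.2458 0.02  ]
purple [192.1739  66.4348] 23 [0.9056 0.2062 0.02  ]
purple [227.2143  67.8571] 28 [0.9015 0.0856 0.02  ]
purple [168.0968  75.3871] 31 [0.8723 0.2877 0.02  ]
purple [180.1538  76.0385] 26 [0.8704 0.2462 0.02  ]
purple [203.3462  77.1538] 26 [0.867  0.1666 0.02  ]
purple [214.6333  77.5333] 30 [0.866  0.1279 0.02  ]
purple [146.9437 167.0845] 71 [0.5521 0.3437 0.02  ]
purple [146.9722 212.875 ] 72 [0.401 0.336 0.02 ]
[146 137 131] [152 146 137] [145 139 131]
[0.2469 0.6012 0.2313] [[-0.925   0.3799 -0.0001]
 [ 0.3799  0.925  -0.    ]
 [ 0.0001 -0.0001 -1.    ]] 0.08527840641078323 [-0.5752 -0.109  -0.4676]
{'K': array([[309.318 ,   0.    , 257.1129],
       [  0.    , 309.318 , 192.0332],
       [  0.    ,   0.    ,   1.    ]]), 'k1': -0.03800442499463599, 'tool_from_camera': array([[ 0.0005, -0.9503, -0.3114,  0.0799],
       [ 1.    ,  0.0008, -0.0008, -0.0004],
       [ 0.001 , -0.3114,  0.9503, -0.142 ],
       [ 0.    ,  0.    ,  0.    ,  1.    ]])}
```

```bash
python3 - <<'E'
from h import *
R=np.diag([-1.,1,-1])
go([.45,.345,.28],R)
E
```

```text
dp [-285.2 -159.9  -48.7] dr [ -0.    -0.   -22.33]
```

```bash
python3 -m jog '{"hand":[-1,-1,-1,-1,-1,-1,-1,-1],"dp":[[-40,-25,-30],[-80,-50,-48.7],[-130,-75,-48.7],[-180,-100,-48.7],[-230,-130,-48.7],[-285.2,-159.9,-48.7],[-285.2,-159.9,-48.7],[-285.2,-159.9,-48.7]],"dr":[[0,0,-4],[0,0,-8],[0,0,-12],[0,0,-16],[0,0,-20],[0,0,-22.33],[0,0,-22.33],[0,0,-22.33]]}'
python3 - <<'E'
from h import *
im,c=shot('wrist')
cv2.imwrite('pics/w1.png',cv2.resize(im[:,:,::-1],(800,600),interpolation=3))
for r,cc,a in blobs(amber(im),300): print('amber',cc,a,r,at(c,cc,.017),[at(c,p,.017) for p in cv2.boxPoints(r)])
for r,cc,a in blobs(purple(im),100): print('purple',cc,a,at(c,cc,.02))
E
```

```text
time: 1.5
ee_pos: [0.4499, 0.3451, 0.2801]
ee_rot: [[-1.0, 0.001, -0.0], [0.001, 1.0, 0.001], [0.0, 0.001, -1.0]]
contact_force: [-0.1, 0.3, 0.4]
width: 0.0851
grip_force: 0.0
amber [253.6636 162.6084] 1522 ((253.98362731933594, 162.81967163085938), (74.78251647949219, 22.090721130371094), 84.80557250976562) [0.461 0.34  0.017] [array([0.4134, 0.3221, 0.017 ]), array([0.4109, 0.3505, 0.017 ]), array([0.5126, 0.3603, 0.017 ]), array([0.5156, 0.3297, 0.017 ])]
amber [257.3359 264.844 ] 1051 ((257.8626403808594, 264.64453125), (58.95499038696289, 19.070655822753906), 88.53119659423828) [0.617  0.3449 0.017 ] [array([0.5684, 0.3308, 0.017 ]), array([0.5676, 0.3584, 0.017 ]), array([0.6686, 0.3617, 0.017 ]), array([0.6695, 0.3321, 0.017 ])]
purple [249.3439 116.1338] 471 [0.4    0.3348 0.02  ]
purple [256.1952 226.8228] 333 [0.5534 0.3433 0.02  ]
```

View pics/w1.png

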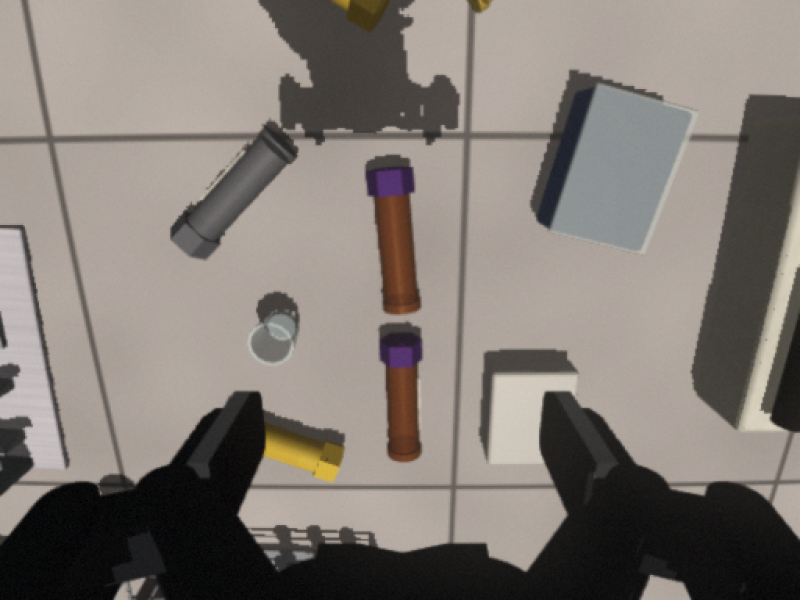

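The picture shows the two amber tubes at (395,240) and (402,400), both with purple hex caps towards the robot. The far one has a white sliver on its right (+y) side. The near one shows no patch, so it is on the −y side or underneath, and I'll look obliquely from −y.

```bash
python3 - <<'E'
from h import *
R=Ro.from_euler('x',45,degrees=True).as_matrix()@np.diag([-1.,1,-1])
T=np.array(robot.camera_model('wrist')['tool_from_camera'])
t=np.array([.51,.342,.017]);cam_=t-.36*(R@T[:3,2]);p=cam_-R@T[:3,3];print(p,cam_)
go(p,R)
E
```

```text
[0.4781 0.2009 0.1589] [0.398  0.1002 0.259 ]
dp [ -28.8 -145.4  121.1] dr [-44.95  -0.05   0.06]
```

```bash
python3 -m jog '{"hand":[-1,-1,-1,-1,-1,-1,-1,-1],"dp":[[0,-25,0],[0,-50,0],[-10,-80,20],[-15,-110,60],[-28.8,-145.4,90],[-28.8,-145.4,121],[-28.8,-145.4,121],[-28.8,-145.4,121]],"dr":[[-8,0,0],[-16,0,0],[-24,0,0],[-32,0,0],[-40,0,0],[-45,0,0],[-45,0,0],[-45,0,0]]}'
python3 - <<'E'
from h import *
im,c=shot('wrist')
cv2.imwrite('pics/w2.png',cv2.resize(im[:,:,::-1],(800,600),interpolation=3))
E
```

```text
time: 2.55
ee_pos: [0.4784, 0.202, 0.1601]
ee_rot: [[-1.0, -0.002, -0.003], [-0.003, 0.707, 0.708], [0.001, 0.708, -0.707]]
contact_force: [0.9, 0.5, 0.8]
width: 0.0852
grip_force: 0.0
```

View pics/w2.png

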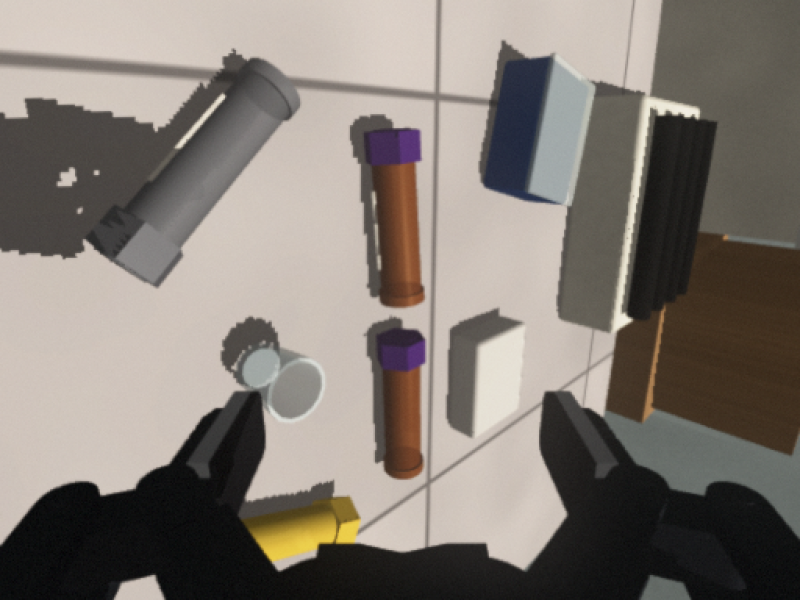

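The near tube shows a white sliver at (377,230), so its patch faces −y and somewhat down, at about 210°. The far tube's patch at about −30° fits the same reading, since both caps rest on hex flats. Next I measure the dock.

```bash
python3 - <<'E'
from h import *
go([.44,-.16,.30],np.diag([-1.,1,-1]))
E
```

```text
dp [  40.3 -157.9 -354.2] dr [44.99  0.06  0.31]
```

```bash
python3 -m jog '{"hand":[-1,-1,-1,-1,-1,-1,-1,-1],"dp":[[5,-20,-45],[10,-40,-90],[20,-60,-140],[25,-80,-190],[30,-110,-240],[40.3,-135,-300],[40.3,-157.9,-354.2],[40.3,-157.9,-354.2]],"dr":[[7,0,0],[14,0,0],[21,0,0],[28,0,0],[35,0,0],[45,0,0.3],[45,0,0.3],[45,0,0.3]]}'
python3 - <<'E'
from h import *
im,c=shot('wrist')
cv2.imwrite('pics/w3.png',cv2.resize(im[:,:,::-1],(800,600),interpolation=3))
for q,z in [('cradle1',.065),('jaw1_tab',.095)]:
    for r in robot.mark_of('wrist',q): print(q,r['conf'],r['location'],at(c,r['location'],z))
E
```

```text
time: 3.6
ee_pos: [0.4408, -0.1648, 0.3042]
ee_rot: [[-1.0, 0.007, 0.01], [0.007, 1.0, -0.007], [-0.01, -0.007, -1.0]]
contact_force: [0.0, 0.0, -0.5]
width: 0.0854
grip_force: 0.0
cradle1 0.94 [177.3, 266.6] [ 0.5996 -0.2817  0.065 ]
cradle1 0.77 [336.5, 277.6] [ 0.6183 -0.054   0.065 ]
cradle1 0.72 [253.0, 275.1] [ 0.6136 -0.174   0.065 ]
jaw1_tab 0.97 [357.9, 208.5] [ 0.4995 -0.0442  0.095 ]
```

View pics/w3.png

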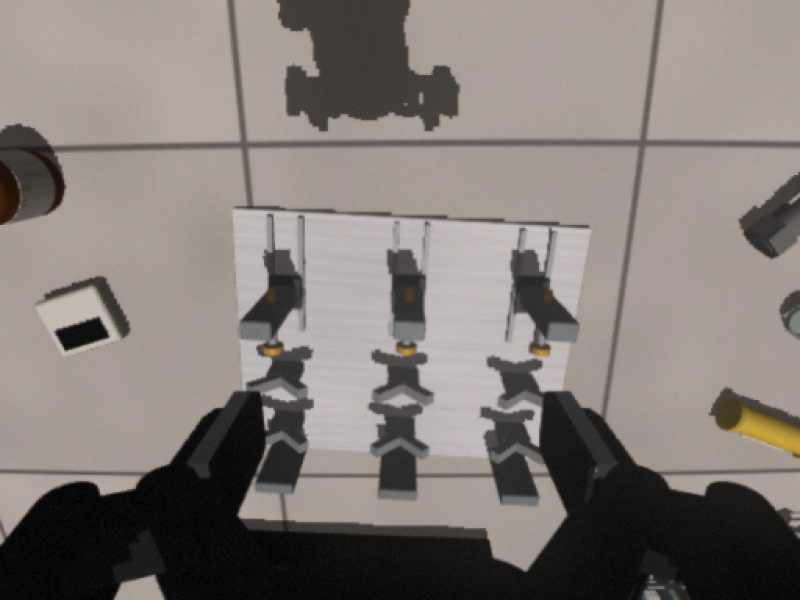

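```bash
python3 - <<'E'
from h import *
im,c=shot('wrist')
print(c[2])
cv2.imwrite('pics/w4.png',cv2.resize(im[190:330,145:385][:,:,::-1],(800,467),interpolation=cv2.INTER_CUBIC))
h=cv2.cvtColor(im,cv2.COLOR_RGB2HSV)
m=cv2.inRange(h,(8,130,90),(28,255,255))
for r,cc,a in blobs(m,15): print('brass',cc,a,at(c,cc,.065))
for q,z in [('cradle1',.065),('jaw1_tab',.095),('jaw2_tab',.095)]:
    for r in robot.mark_of('wrist',q): print(q,r['conf'],r['location'],at(c,r['location'],z))
E
```

```text
[ 0.359  -0.1603  0.442 ]
brass [168.3962 227.566 ] 53 [ 0.5336 -0.2801  0.065 ]
brass [255.1667 227.4524] 42 [ 0.5333 -0.1638  0.065 ]
brass [341.3077 228.3333] 39 [ 0.5347 -0.0484  0.065 ]
brass [489.9067 280.2523] 761 [0.6188 0.1777 0.065 ]
cradle1 0.85 [250.4, 276.5] [ 0.6094 -0.1707  0.065 ]
cradle1 0.82 [332.8, 281.7] [ 0.6183 -0.0532  0.065 ]
cradle1 0.79 [170.7, 271.3] [ 0.6013 -0.2832  0.065 ]
cradle1 0.2 [508.0, 207.5] [0.5054 0.1747 0.065 ]
jaw1_tab 0.87 [348.8, 210.8] [ 0.4975 -0.0502  0.095 ]
jaw2_tab 0.65 [256.1, 211.0] [ 0.4977 -0.1623  0.095 ]
```

View pics/w4.png

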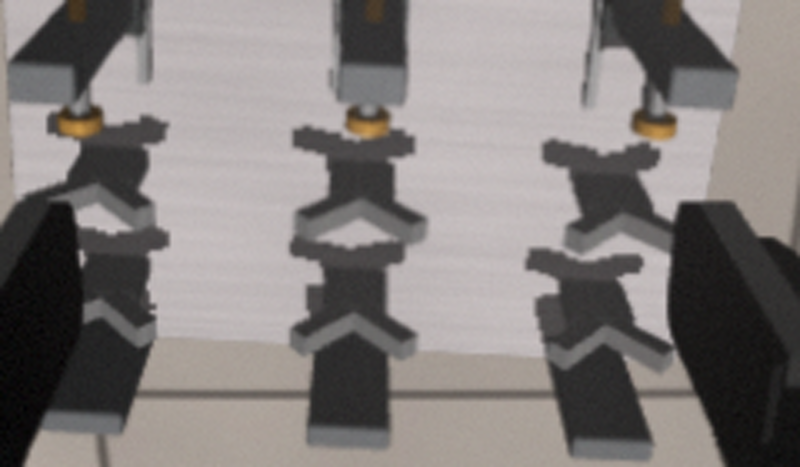

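```bash
python3 - <<'E'
from h import *
st=robot.read_state();c=cam('wrist',st)
f=lambda p,z: at(c,(145+p[0]*240/800,190+p[1]*140/467),z)
for n,pts in {'post3':[(15,65),(75,65),(75,100),(12,95)],'post2':[(343,66),(407,66),(405,102),(337,98)],'post1':[(672,70),(735,70),(735,105),(675,106)]}.items():
    P=[f(p,.113) for p in pts];print(n,np.mean(P,0),P[0]-P[1],P[0]-P[3])
for n,pts in {'st3':[(50,412),(125,412)],'st2':[(308,430),(388,429)],'st1':[(568,440),(647,440)]}.items():
    P=[f(p,.082) for p in pts];print(n,np.mean(P,0),P[0]-P[1])
for n,pts in {'v2a':[(300,215),(423,217)],'v2b':[(295,330),(412,335)],'v1b':[(553,345),(668,348)]}.items():
    P=[f(p,.065) for p in pts];print(n,np.mean(P,0),P[0]-P[1])
g=lambda p,z: at(c,(p[0]*.64,p[1]*.64),z)
print(g((235,208),.008),g((589,227),.008))
E
```

```text
post3 [ 0.492  -0.2747  0.113 ] [ 0.     -0.0206  0.    ] [-0.0111  0.0023  0.    ]
post2 [ 0.4927 -0.1619  0.113 ] [-0.     -0.0218  0.    ] [-0.0118  0.0022  0.    ]
post1 [ 0.4947 -0.048   0.113 ] [-0.0001 -0.0217  0.    ] [-0.0134 -0.0022  0.    ]
st3 [ 0.6554 -0.2831  0.082 ] [ 0.0003 -0.032   0.    ]
st2 [ 0.6639 -0.1729  0.082 ] [ 0.0005 -0.034   0.    ]
st1 [ 0.67  -0.062  0.082] [-0.0004 -0.0339  0.    ]
v2a [ 0.5711 -0.1668  0.065 ] [-0.001  -0.0505  0.    ]
v2b [ 0.6274 -0.1705  0.065 ] [-0.0026 -0.0501  0.    ]
v1b [ 0.6351 -0.0597  0.065 ] [-0.0019 -0.05    0.    ]
[ 0.413  -0.3101  0.008 ] [0.4304 0.0072 0.008 ]
```

```bash
python3 - <<'E'
from h import *
from scipy.optimize import least_squares as ls
st=robot.read_state();c=cam('wrist',st)
obs=[((97,196),115*-1,-25),((97,311),-115,33),((362,211),0,-25),((352,324),0,33),((622,223),115,-25),((605,335),115,33)]
P=[((145+p[0]*.3,190+p[1]*.2998),y/1e3,x/1e3) for p,y,x in obs]
for p,y,x in P: print(at(c,p,.044))
def res(v,full=False):
    ca,sa=np.cos(v[2]),np.sin(v[2]);r=[]
    for p,y,x in P:
        w=[v[0]+ca*x-sa*y,v[1]+sa*x+ca*y,.044];r+=list(proj(c,w)-p)
    return np.array(r)
s=ls(res,[.6,-.17,-.05]);print(s.x[:2],np.degrees(s.x[2]),s.fun)
x0,y0,a=s.x
for k in (1,0,-1):
    print('cradle',2-k,x0-np.sin(a)*k*.115,y0+np.cos(a)*k*.115)
E
```

```text
[ 0.5733 -0.2813  0.044 ]
[ 0.6314 -0.2864  0.044 ]
[ 0.5805 -0.1669  0.044 ]
[ 0.6379 -0.1717  0.044 ]
[ 0.5868 -0.0538  0.044 ]
[ 0.6443 -0.057   0.044 ]
[ 0.6051 -0.1692] -3.435898796194171 [-0.8953 -0.0528  0.2716 -0.1284 -0.5816 -0.2226  0.3346  0.0557  0.5443
  0.1602  0.3775  0.359 ]
cradle 1 0.6119967657965355 -0.05445185628462103
cradle 2 0.6051046075032941 -0.16924514073132071
cradle 3 0.5982124492100527 -0.2840384251780204
```

```bash
cat >> h.py <<'E'
A=np.radians(-3.44);C={1:np.array([.612,-.0545,.065]),2:np.array([.6051,-.1692,.065]),3:np.array([.5982,-.284,.065])}
Dk=Ro.from_euler('z',A).as_matrix()
def R(tilt=0,yaw=A): # tilt deg about tube axis (+ leans body to -y)
    return Ro.from_euler('z',yaw).as_matrix()@Ro.from_euler('x',tilt,degrees=True).as_matrix()@np.diag([-1.,1,-1])
def ck(k,x=0,y=0,z=0): return C[k]+Dk@np.array([x,y,z])
E
python3 - <<'E'
from h import *
go(ck(3,-102,0,0)*0+ck(3,-.102,0,.075),R())
E
```

```text
dp [ -58.3 -116.8  157.8] dr [-0.   -0.1   3.32]
```

```bash
python3 -m jog '{"hand":[-1,-1,-1,-1,-1,-1,-1,-1],"dp":[[-30,-58,60],[-58.3,-116.8,100],[-58.3,-116.8,140],[-58.3,-116.8,157],[-58.3,-116.8,180],[-58.3,-116.8,205],[-58.3,-116.8,221.8],[-58.3,-116.8,221.8]],"dr":[[0,0,3.3],[0,0,3.3],[0,0,3.3],[0,0,3.3],[0,0,3.3],[0,0,3.3],[0,0,3.3],[0,0,3.3]]}'
python3 -m jog '{"hand":[1,1,1,1,1,1],"dp":[[0,0,0],[0,0,0],[0,0,0],[0,0,0],[0,0,0],[0,0,0]],"dr":[[0,0,0],[0,0,0],[0,0,0],[0,0,0],[0,0,0],[0,0,0]]}'
```

```text
time: 4.95
ee_pos: [0.4949, -0.2786, 0.0744]
ee_rot: [[-0.998, 0.062, -0.005], [0.062, 0.998, 0.002], [0.005, 0.001, -1.0]]
contact_force: [0.1, 0.4, 0.7]
width: 0.0857
grip_force: 0.0
time: 5.7
ee_pos: [0.4966, -0.2768, 0.0769]
ee_rot: [[-0.998, 0.061, -0.001], [0.061, 0.998, 0.003], [0.002, 0.003, -1.0]]
contact_force: [-2.1, 6.8, 7.7]
width: 0.0231
grip_force: 60.2
```

```bash
python3 -m jog '{"hand":[1,1,1,1,1,1,-1,-1],"dp":[[8,0,0],[16,0,0],[24,0,0],[32,0,0],[38,0,0],[38,0,0],[38,0,0],[38,0,0]],"dr":[[0,0,0],[0,0,0],[0,0,0],[0,0,0],[0,0,0],[0,0,0],[0,0,0],[0,0,0]]}'
python3 - <<'E'
from h import *
s=robot.read_state();print(s['ee_pos'],s['width'])
go(ck(1,-.114,0,.075),R())
E
```

```text
time: 6.7
ee_pos: [0.4576, -0.2777, 0.0761]
ee_rot: [[-0.998, 0.063, -0.002], [0.063, 0.998, -0.001], [0.002, -0.001, -1.0]]
contact_force: [-0.3, 0.4, 0.1]
width: 0.059
grip_force: 0.0
[ 0.4576 -0.2777  0.0761] 0.058962691381484876
dp [-25.9 232.1 -64.1] dr [-0.04 -0.12 -0.16]
```

```bash
python3 -m jog '{"hand":[-1,-1,-1,-1,-1,-1,-1,-1],"dp":[[0,0,-20],[0,0,-70],[0,0,-90],[-10,62,-90],[-20,124,-90],[-25.9,186,-90],[-25.9,232,-80],[-25.9,232,-64]],"dr":[[0,0,0],[0,0,0],[0,0,0],[0,0,0],[0,0,0],[0,0,0],[0,0,0],[0,0,0]]}'
python3 -m jog '{"hand":[-1,-1,-1,-1,1,1,1,1],"dp":[[0,0,20],[0,0,42],[0,0,64],[0,0,64],[0,0,64],[0,0,64],[0,0,64],[0,0,64]],"dr":[[0,0,0],[0,0,0],[0,0,0],[0,0,0],[0,0,0],[0,0,0],[0,0,0],[0,0,0]]}'
```

```text
time: 7.7
ee_pos: [0.4991, -0.043, 0.1402]
ee_rot: [[-0.998, 0.055, -0.0], [0.055, 0.998, 0.001], [0.0, 0.001, -1.0]]
contact_force: [-0.6, -1.6, -0.6]
width: 0.0854
grip_force: 0.0
time: 8.7
ee_pos: [0.4988, -0.0465, 0.0768]
ee_rot: [[-0.998, 0.062, -0.001], [0.062, 0.998, 0.001], [0.001, 0.001, -1.0]]
contact_force: [-2.2, 2.5, 6.1]
width: 0.023
grip_force: 59.1
```

```bash
python3 -m jog '{"hand":[1,1,1,1,1,1,1,1],"dp":[[0,0,0],[8,0,0],[16,0,0],[22,0,0],[28,0,0],[32,0,0],[32,0,0],[32,0,0]],"dr":[[0,0,0],[0,0,0],[0,0,0],[0,0,0],[0,0,0],[0,0,0],[0,0,0],[0,0,0]]}'
```

```text
time: 9.7
ee_pos: [0.4691, -0.0446, 0.0768]
ee_rot: [[-0.998, 0.061, 0.004], [0.061, 0.998, 0.001], [-0.004, 0.001, -1.0]]
contact_force: [5.9, 1.0, -4.2]
width: 0.0232
grip_force: 59.4
```

```bash
python3 -m jog '{"hand":[-1,-1,-1,-1,-1,-1],"dp":[[0,0,0],[0,0,0],[0,0,-30],[0,0,-80],[0,0,-130],[0,0,-160]],"dr":[[0,0,0],[0,0,0],[0,0,0],[0,0,0],[0,0,0],[0,0,0]]}'
python3 - <<'E'
from h import *
go([.45,.345,.25],R(0,np.radians(2)))
E
```

```text
time: 10.45
ee_pos: [0.4671, -0.0455, 0.2385]
ee_rot: [[-0.998, 0.063, 0.001], [0.063, 0.998, -0.0], [-0.001, -0.0, -1.0]]
contact_force: [-0.4, -1.1, -0.4]
width: 0.0852
grip_force: 0.0
dp [ 41.4 388.7 -11.7] dr [-0.03  0.04 -5.59]
```

```bash
python3 -m jog '{"hand":[-1,-1,-1,-1,-1,-1,-1,-1],"dp":[[5,60,-12],[10,120,-12],[15,180,-12],[20,240,-12],[30,300,-12],[41.4,360,-12],[41.4,388.7,-12],[41.4,388.7,-12]],"dr":[[0,0,-1],[0,0,-2],[0,0,-3],[0,0,-4],[0,0,-5.6],[0,0,-5.6],[0,0,-5.6],[0,0,-5.6]]}'
cat >> h.py <<'E'
def tubes():
    im,c=shot('wrist')
    P=[(at(c,cc,.02),a) for r,cc,a in blobs(purple(im),150)];Q=blobs(amber(im),400)
    for p,a in P: print('cap',p,a)
    for r,cc,a in Q:
        b=[at(c,p,.017) for p in cv2.boxPoints(r)];ctr=at(c,r[0],.017)
        e=max([b[1]-b[0],b[2]-b[1]],key=np.linalg.norm)
        e=e*np.sign(e[0]);print('amber',ctr,a,'len',np.linalg.norm(e),'yaw',np.degrees(np.arctan2(e[1],e[0])))
    return im,c
E
python3 -c "
from h import *
tubes()"
```

```text
time: 11.45
ee_pos: [0.448, 0.3478, 0.2476]
ee_rot: [[-0.999, -0.04, -0.003], [-0.04, 0.999, 0.001], [0.003, 0.001, -1.0]]
contact_force: [-1.0, -0.6, -0.7]
width: 0.0854
grip_force: 0.0
cap [0.4001 0.3348 0.02  ] 565
cap [0.5539 0.3436 0.02  ] 379
amber [0.4612 0.3401 0.017 ] 1777 len 0.10206420128905316 yaw 5.352620622223359
amber [0.6173 0.345  0.017 ] 1213 len 0.10440015712013566 yaw 2.554407691709457
```

```bash
python3 - <<'E'
from h import *
y=np.radians(5.2)
go([.4553,.3395,.06],R(0,y))
E
```

```text
dp [ -6.9  -6.2 187.4] dr [-0.03 -0.18 -3.06]
```

```bash
python3 -m jog '{"hand":[-1,-1,-1,-1,-1,-1,-1,-1],"dp":[[-7,-6.2,60],[-7,-6.2,120],[-7,-6.2,160],[-7,-6.2,187],[-7,-6.2,210],[-7,-6.2,230],[-7,-6.2,243.5],[-7,-6.2,243.5]],"dr":[[0,-0.2,-3],[0,-0.2,-3],[0,-0.2,-3],[0,-0.2,-3],[0,-0.2,-3],[0,-0.2,-3],[0,-0.2,-3],[0,-0.2,-3]]}'
python3 -m jog '{"hand":[1,1,1,1,1,1],"dp":[[0,0,0],[0,0,0],[0,0,0],[0,0,0],[0,0,0],[0,0,0]],"dr":[[0,0,0],[0,0,0],[0,0,0],[0,0,0],[0,0,0],[0,0,0]]}'
```

```text
time: 12.5
ee_pos: [0.4558, 0.3384, 0.0037]
ee_rot: [[-0.996, -0.087, 0.0], [-0.087, 0.996, -0.001], [-0.0, -0.001, -1.0]]
contact_force: [0.1, -0.4, -0.3]
width: 0.0851
grip_force: 0.0
time: 13.25
ee_pos: [0.4568, 0.3399, 0.0053]
ee_rot: [[-0.996, -0.088, 0.003], [-0.088, 0.996, 0.001], [-0.003, 0.001, -1.0]]
contact_force: [-0.2, -0.6, 5.8]
width: 0.0282
grip_force: 58.9
```

```bash
cat >> h.py <<'E'
def gt(k,off,tilt,x=0,y=0,z=0,yaw=A): go(ck(k,x,y,z)-R(tilt,yaw)@np.array(off),R(tilt,yaw))
E
python3 - <<'E'
from h import *
gt(1,[.0055,0,-.012],-45,-.004,0,.09)
E
```

```text
dp [-120.7 -415.  -141.2] dr [44.98  3.48  7.97]
```

```bash
python3 -m jog '{"hand":[1,1,1,1,1,1,1,1],"dp":[[0,0,-15],[0,0,-60],[0,0,-110],[-10,-40,-160],[-20,-90,-180],[-40,-140,-180],[-60,-190,-180],[-80,-230,-180]],"dr":[[0,0,0],[0,0,0],[0,0,0],[0,0,2],[8,0.5,4],[16,1,6],[24,2,8],[32,3,8]]}'
python3 - <<'E'
from h import *
gt(1,[.0055,0,-.012],-45,-.004,0,.09)
E
```

```text
time: 14.25
ee_pos: [0.5568, 0.1151, 0.1863]
ee_rot: [[-0.998, 0.047, -0.04], [0.061, 0.844, -0.533], [0.008, -0.535, -0.845]]
contact_force: [-0.1, -1.2, -0.9]
width: 0.0283
grip_force: 59.3
dp [ -67.3 -126.4  126.4] dr [12.68 -0.42  0.25]
```

```bash
python3 -m jog '{"hand":[1,1,1,1,1,1,1,1],"dp":[[-20,-30,10],[-40,-65,35],[-55,-95,75],[-67.3,-115,100],[-67.3,-126.4,126.4],[-67.3,-126.4,126.4],[-67.3,-126.4,126.4],[-67.3,-126.4,126.4]],"dr":[[3,0,0],[6,0,0],[9,0,0],[12.7,-0.4,0],[12.7,-0.4,0.2],[12.7,-0.4,0.2],[12.7,-0.4,0.2],[12.7,-0.4,0.2]]}'
python3 - <<'E'
from h import *
gt(1,[.0055,0,-.012],-45,-.004,0,.09)
gt(1,[.0055,0,-.012],-45,-.004,0,.003)
im,c=shot('scene')
for k in (1,):print(proj(c,ck(1)))
u,v=proj(c,ck(1)).astype(int)
im2,c2=shot('wrist')
a=cv2.resize(im[v-110:v+50,u-80:u+100][:,:,::-1],(450,400),interpolation=cv2.INTER_CUBIC)
b=cv2.resize(im2[:,:,::-1],(350,400)[::1])
cv2.imwrite('pics/p5.png',np.hstack([a,b]))
E
```

```text
time: 15.25
ee_pos: [0.6131, -0.0587, 0.1448]
ee_rot: [[-0.998, 0.039, -0.04], [0.055, 0.71, -0.702], [0.001, -0.703, -0.711]]
contact_force: [-0.4, -0.8, 0.5]
width: 0.0284
grip_force: 59.3
dp [-0.1 -4.3  1.8] dr [0.32 0.15 0.22]
dp [-0.2 56.9 63.7] dr [0.32 0.15 0.22]
[223.3185 219.5597]
```

View pics/p5.png

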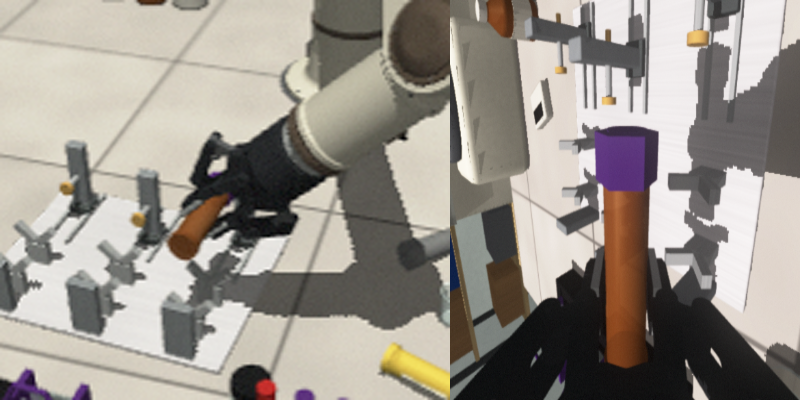

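The held tube hangs above cradle 1 with the cap at (627,160) in the wrist half, jaw 1 is open, and the stop is ahead. I lower it.

```bash
python3 -m jog '{"hand":[1,1,1,1,1,1,1,1],"dp":[[-0.2,8,12],[-0.2,20,24],[-0.2,31,36],[-0.2,40,46],[-0.2,47,53],[-0.2,52,58.5],[-0.2,55,61.5],[-0.2,55,61.5]],"dr":[[0.3,0.1,0.2],[0.3,0.1,0.2],[0.3,0.1,0.2],[0.3,0.1,0.2],[0.3,0.1,0.2],[0.3,0.1,0.2],[0.3,0.1,0.2],[0.3,0.1,0.2]]}'
python3 -c "
from h import *
gt(1,[.0055,0,-.012],-45,-.004,0,.0)"
```

```text
time: 16.35
ee_pos: [0.6121, -0.065, 0.0615]
ee_rot: [[-0.998, 0.042, -0.044], [0.061, 0.705, -0.707], [0.001, -0.708, -0.706]]
contact_force: [0.1, 0.3, -0.1]
width: 0.0278
grip_force: 59.3
dp [-0.8  4.9  2.1] dr [-0.09 -0.09  0.01]
```

```bash
python3 -m jog '{"hand":[1,1,1,1],"dp":[[0,2.5,1],[0,5,2.1],[0,5,2.1],[0,5,2.1]],"dr":[[0,0,0],[0,0,0],[0,0,0],[0,0,0]]}'
python3 -c "
from h import *
gt(1,[.0055,0,-.012],-45,-.004,0,.0)"
```

```text
time: 16.85
ee_pos: [0.6128, -0.0623, 0.0572]
ee_rot: [[-0.998, 0.043, -0.043], [0.06, 0.705, -0.707], [-0.0, -0.708, -0.706]]
contact_force: [-0.6, 2.9, 4.5]
width: 0.028
grip_force: 59.9
dp [-0.2 -0.1  1. ] dr [-0.06 -0.01 -0.01]
```

```bash
python3 -m jog '{"hand":[0.1,0.1,0.1,0.1,0.1,0.1,0.1,0.1],"dp":[[0,0,0],[0,0,0],[0,0,0],[0,0,-10],[0,0,-30],[0,0,-55],[0,0,-82],[0,0,-82]],"dr":[[0,0,0],[0,0,0],[0,0,0],[0,0,0],[0,0,0],[0,0,0],[0,0,0],[0,0,0]]}'
python3 -c "
from h import *
for t in (-30,-15,0,15,38): gt(1,[.0015,0,.07],t,0,0,0)"
```

```text
time: 17.85
ee_pos: [0.6176, -0.001, 0.1163]
ee_rot: [[-0.998, 0.042, -0.038], [0.057, 0.708, -0.704], [-0.003, -0.705, -0.709]]
contact_force: [-0.1, -0.0, -0.6]
width: 0.0384
grip_force: 0.0
dp [  0.9 -19.9   6.6] dr [-14.86   0.23   0.04]
dp [  0.9 -36.8  13.6] dr [-29.86   0.22   0.07]
dp [  1.  -51.3  24.7] dr [-44.86   0.21   0.1 ]
dp [  1.  -62.5  39.2] dr [-59.86   0.2    0.13]
dp [  1.1 -71.4  65.6] dr [-82.86   0.18   0.18]
```

```bash
python3 -m jog '{"hand":[-0.2,-0.2,-0.2,-0.2,-0.2,-0.2,-0.2,-0.2],"dp":[[1,-13,3],[1,-26,9],[1,-38,14],[1,-47,21],[1,-56,31],[1,-63,41],[1,-69,54],[1,-71,65]],"dr":[[-10,0.2,0],[-20,0.2,0],[-31,0.2,0.1],[-41,0.2,0.1],[-52,0.2,0.1],[-62,0.2,0.1],[-73,0.2,0.2],[-83,0.2,0.2]]}'
python3 -m jog '{"hand":[-0.2,-0.2],"dp":[[0,0,0],[0,0,0]],"dr":[[0,0,0],[0,0,0]]}'
python3 - <<'E'
from h import *
im2,c2=shot('wrist','raw6.png')
cv2.imwrite('pics/p6.png',cv2.resize(im2[:,:,::-1],(640,480)))
print(proj(c2,ck(1)))
gt(1,[.0015,0,-.016],38,0,0,0)
E
```

```text
time: 18.85
ee_pos: [0.609, -0.1041, 0.1192]
ee_rot: [[-0.998, 0.055, 0.04], [0.068, 0.785, 0.616], [0.002, 0.617, -0.787]]
contact_force: [-0.0, 0.6, -0.5]
width: 0.051
grip_force: 0.0
time: 19.1
ee_pos: [0.6083, -0.1009, 0.1181]
ee_rot: [[-0.998, 0.055, 0.036], [0.065, 0.787, 0.614], [0.006, 0.615, -0.789]]
contact_force: [0.4, 0.9, 1.4]
width: 0.051
grip_force: 0.0
[263.9179 206.6269]
dp [-2.   2.2 86.5] dr [-0.1  -0.09 -0.26]
```

View pics/p6.png

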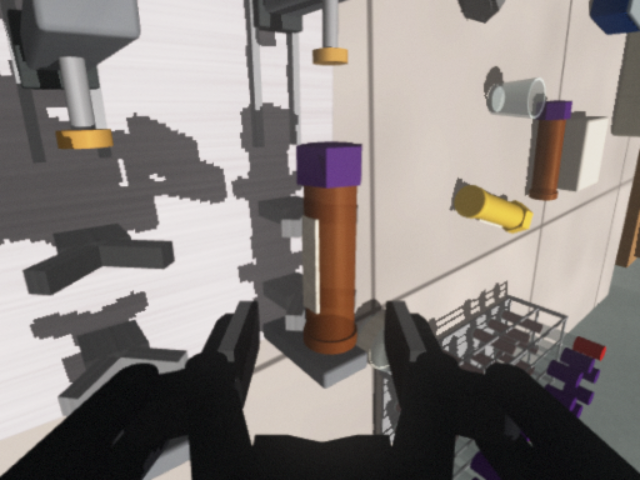

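```bash
cat >> h.py <<'E'
def patch(im,c,k,show=False,xs=np.linspace(-.022,.010,17),side=0):
    """patch centre angle (deg, 90=up) in cradle k; uses amber edges of body rows"""
    m=amber(im)>0
    th=np.radians(np.arange(-180,180,.5));out=[]
    hs=cv2.cvtColor(im,cv2.COLOR_RGB2HSV)
    wh=(hs[...,1]<70)&(hs[...,2]>120)
    for x in xs:
        P=np.array([proj(c,ck(k,x,.015*np.cos(t),.015*np.sin(t))) for t in th])
        ctr=ck(k,x);v=c[2]-ctr;v=Dk.T@v;vd=np.arctan2(v[2],v[1])
        vis=np.abs((th-vd+np.pi)%(2*np.pi)-np.pi)<np.radians(84)
        row=int(round(proj(c,ck(k,x,.015*np.cos(vd),.015*np.sin(vd)))[1]))
        u0,u1=P[vis][:,0].min(),P[vis][:,0].max()
        us=np.arange(int(u0)-8,int(u1)+9)
        a=us[m[row,us]]
        if len(a)<3: continue
        out.append((u0,u1,a.min(),a.max()+1,np.degrees(vd)))
        if show: print(x,row,round(u0,1),round(u1,1),a.min(),a.max()+1,''.join('W' if wh[row,u] else 'a' if m[row,u] else '.' for u in us))
    o=np.median(np.array(out),0);return o
E
python3 - <<'E'
from h import *
im=cv2.imread('pics/raw6.png')[:,:,::-1].copy();c=cam('wrist')
print(patch(im,c,1,True))
E
```

```text
-0.022 183 240.2 282.4 256 284 WWWWWWWWWW.........WWWW.aaaaaaaaaaaaaaaaaaaaaaaaaaaa.WWWWWW
-0.019999999999999997 186 240.3 282.3 256 284 WWWWWWWWWW.........WWWW.aaaaaaaaaaaaaaaaaaaaaaaaaaaa.WWWWWW
-0.018 189 240.4 282.2 256 284 WWWWWWWWWW.........WWWW.aaaaaaaaaaaaaaaaaaaaaaaaaaaa.WWWWWW
-0.016 192 240.4 282.2 256 284 WWWWWWWWWW..........WWW.aaaaaaaaaaaaaaaaaaaaaaaaaaaa.WWWWWW
-0.013999999999999999 194 240.5 282.1 256 284 WWWWWWWWWW..........WWW.aaaaaaaaaaaaaaaaaaaaaaaaaaaa.WWWWWW
-0.011999999999999999 197 240.6 282.1 256 284 WWWWWWWWWW..........WWW.aaaaaaaaaaaaaaaaaaaaaaaaaaaa.WWWWWW
-0.009999999999999998 200 240.6 282.0 256 284 WWWWWWWWWW..........WWW.aaaaaaaaaaaaaaaaaaaaaaaaaaaa.WWWWWW
-0.007999999999999998 203 240.7 282.0 256 284 ....................WWW.aaaaaaaaaaaaaaaaaaaaaaaaaaaaWWWWWW
-0.005999999999999998 205 240.7 281.9 256 284 ....................WWW.aaaaaaaaaaaaaaaaaaaaaaaaaaaaWWWWWW
-0.003999999999999997 208 240.8 281.9 256 284 ....................WWW.aaaaaaaaaaaaaaaaaaaaaaaaaaaaWWWWWW
-0.0019999999999999983 211 240.9 281.8 256 284 ....................WWW.aaaaaaaaaaaaaaaaaaaaaaaaaaaaWWWWWW
0.0 214 240.9 281.7 256 284 .......WWWW.........WWW.aaaaaaaaaaaaaaaaaaaaaaaaaaaaWWWWWW
0.0020000000000000018 216 241.0 281.7 256 284 ....WWWWWWW.........WWW.aaaaaaaaaaaaaaaaaaaaaaaaaaaaWWWWWW
0.0040000000000000036 219 241.0 281.6 256 284 ...................WWWWaaaaaaaaaaaaaaaaaaaaaaaaaaaaWWWWWW
0.006000000000000002 222 241.1 281.6 256 284 ...................WWWWaaaaaaaaaaaaaaaaaaaaaaaaaaaaWWWWWW
0.008 224 241.1 281.5 256 283 ...................WWWWaaaaaaaaaaaaaaaaaaaaaaaaaaa.WWWWWW
0.01 227 241.2 281.5 256 283 ...................WWWWaaaaaaaaaaaaaaaaaaaaaaaaaaa.WWWWWW
[240.7328 281.907  256.     284.     128.5876]
```

```bash
sed -i 's/-.0545,.065/-.0533,.065/' h.py; python3 - <<'E'
from h import *
gt(1,[.003,0,.07],43,0,0,0)
gt(1,[.003,0,-.016],43,0,0,0)
E
```

```text
dp [-3.3 -3.1  1.5] dr [-5.1  -0.08 -0.27]
dp [-3.4  4.6 87.2] dr [-5.1  -0.08 -0.27]
```

```bash
python3 -m jog '{"hand":[-0.2,-0.2,-0.2,-0.2,-0.2,-0.2,-0.2,-0.2],"dp":[[-3.3,-3,1.5],[-3.3,-1,25],[-3.3,1,48],[-3.3,3,68],[-3.4,4.6,82],[-3.4,4.6,87.2],[-3.4,4.6,87.2],[-3.4,4.6,87.2]],"dr":[[-5.1,0,-0.3],[-5.1,0,-0.3],[-5.1,0,-0.3],[-5.1,0,-0.3],[-5.1,0,-0.3],[-5.1,0,-0.3],[-5.1,0,-0.3],[-5.1,0,-0.3]]}'
python3 -m jog '{"hand":[1,1,1,1,1],"dp":[[0,0,0],[0,0,0],[0,0,0],[0,0,0],[0,0,0]],"dr":[[0,0,0],[0,0,0],[0,0,0],[0,0,0],[0,0,0]]}'
python3 - <<'E'
from h import *
for t in (43,0,-45): gt(1,[.003,0,-.016],t,0,0,.003)
E
```

```text
time: 20.15
ee_pos: [0.6162, -0.0451, 0.0531]
ee_rot: [[-0.998, 0.045, 0.042], [0.062, 0.73, 0.68], [0.0, 0.682, -0.732]]
contact_force: [-0.6, -0.7, -0.8]
width: 0.0512
grip_force: 0.0
time: 20.78
ee_pos: [0.6164, -0.0439, 0.0545]
ee_rot: [[-0.998, 0.044, 0.042], [0.061, 0.729, 0.682], [-0.0, 0.683, -0.73]]
contact_force: [-1.4, -0.1, 6.9]
width: 0.0285
grip_force: 58.9
dp [ 0.8  2.1 -0.4] dr [ 0.09  0.04 -0.02]
dp [ 0.8 -8.8 -4.8] dr [43.09  0.03 -0.03]
dp [  0.8 -13.8 -15.9] dr [88.09  0.02 -0.04]
```

```bash
python3 -m jog '{"hand":[1,1,1,1,1,1,1,1],"dp":[[0,2,-2.2],[0,-0.9,-2.5],[0,-3.7,-3.3],[0,-6.4,-4.6],[0,-8.7,-6.3],[0,-10.7,-8.5],[0,-12.3,-10.9],[0,-13.3,-13.7]],"dr":[[0,0,0],[10.5,0,0],[21,0,0],[31.5,0,0],[42,0,0],[52.5,0,0],[63,0,0],[73.5,0,0]]}'
python3 - <<'E'
from h import *
gt(1,[.003,0,-.016],-45,0,0,.003)
gt(1,[.003,0,-.016],-45,0,0,0)
E
```

```text
time: 21.78
ee_pos: [0.6156, -0.0623, 0.0553]
ee_rot: [[-0.998, 0.053, -0.028], [0.06, 0.858, -0.511], [-0.003, -0.512, -0.859]]
contact_force: [-0.9, -0.8, -1.8]
width: 0.028
grip_force: 62.7
dp [ 1.1 -2.9  0.1] dr [14.22  0.14 -0.08]
dp [ 1.2 -1.4  2.7] dr [14.22  0.14 -0.08]
```

Finish the turn, seat it, release, back off along the tool, then rise to vertical for a check.

```bash
python3 -m jog '{"hand":[1,1,1,1,0.1,0.1,0.1,0.1],"dp":[[1,-1.5,0],[1,-2.9,0.1],[1.1,-1.4,2.7],[1.1,-1.4,2.7],[1.1,-1.4,2.7],[1.1,-1.4,2.7],[1.1,-1.4,2.7],[1.1,-1.4,2.7]],"dr":[[7,0,0],[14.2,0,0],[14.2,0,0],[14.2,0,0],[14.2,0,0],[14.2,0,0],[14.2,0,0],[14.2,0,0]]}'
python3 -m jog '{"hand":[0,0,0,0,0,0,0,0],"dp":[[0,0,-15],[0,0,-40],[0,0,-65],[0,0,-82],[0,-18,-76],[0,-35,-70],[0,-50,-60],[0,-50,-60]],"dr":[[0,0,0],[0,0,0],[0,0,0],[0,0,0],[-10,0,0],[-20,0,0],[-30,0,0],[-30,0,0]]}'
python3 - <<'E'
from h import *
im,c=shot('wrist','raw7.png')
print(patch(im,c,1,True,xs=np.linspace(-.02,.01,7)))
gt(1,[.003,0,.07],0,0,0,0)
a=cv2.resize(im[90:330,130:400][:,:,::-1],(540,480));cv2.imwrite('pics/p7.png',a)
E
```

```text
time: 22.78
ee_pos: [0.6132, -0.0659, 0.0519]
ee_rot: [[-0.998, 0.042, -0.044], [0.061, 0.71, -0.702], [0.001, -0.703, -0.711]]
contact_force: [-1.2, -1.3, -0.3]
width: 0.0383
grip_force: 0.0
time: 23.78
ee_pos: [0.6138, -0.0701, 0.1332]
ee_rot: [[-0.997, 0.075, -0.016], [0.076, 0.964, -0.256], [-0.004, -0.257, -0.966]]
contact_force: [-0.2, 0.4, 0.6]
width: 0.0428
grip_force: 0.0
-0.02 185 284.3 328.7 286 326 WWWWWWWW..aaaaaaa.....................aaaaaaaaaaaa.WWWWWWWWWW
-0.015 192 284.2 328.3 286 326 WWWWWWWW..aaaaaa......................aaaaaaaaaaaa.WWWWWWWWWW
-0.01 199 284.2 327.9 286 325 ..........aaaaaa.WWWWWWWWWW...........aaaaaaaaaaa.WWWWWWWWWW
-0.005000000000000001 207 284.1 327.5 285 325 .........aaaaaaa.WWWWWWWWWWW.........aaaaaaaaaaaa...........
0.0 214 284.0 327.1 285 325 WWWWWWWW.aaaaaa.WWWWWWWWWWWWWWWWWWWWWaaaaaaaaaaaa....WWWWWWW
0.005000000000000001 221 283.9 326.7 285 324 WWWWWWWWW.aaaaaa.WWWWWWWWWWWWWWWWWWWW.aaaaaaaaaaa...WWWWWWWW
0.01 228 283.8 326.3 285 324 WWWWWWWWW.aaaaaa.WWWWWWWWWWWWWWWWWWWW.aaaaaaaaaaa...WWWWWWWW
[284.0854 327.5057 285.     325.      84.2186]
dp [-0.6 10.3 -6. ] dr [-14.82   0.01  -0.59]
```

View pics/p7.png

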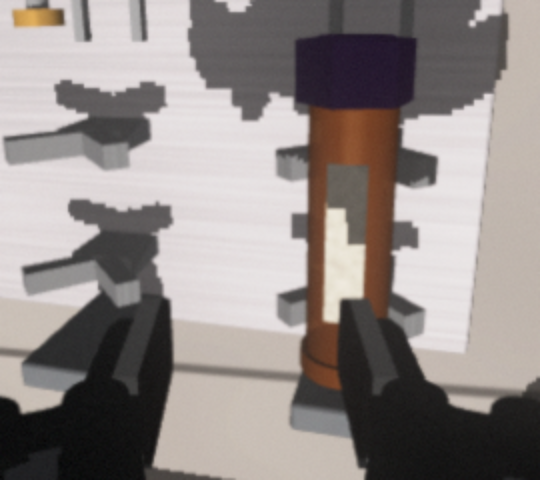

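The tube lies in cradle 1 with the patch nearly straight up, at about 93°. I check once more from directly above.

```bash
python3 -m jog '{"hand":[-0.2,-0.2,-0.2,-0.2],"dp":[[0,5,-10],[-0.6,11,-26],[-0.6,11,-26],[-0.6,11,-26]],"dr":[[-8,0,0],[-14.8,0,-0.6],[-14.8,0,-0.6],[-14.8,0,-0.6]]}'
cat >> h.py <<'E'
def patch2(im,c,k,xs=np.linspace(-.02,.012,17)):
    """unroll: fit tube lateral shift from silhouette, report patch centre"""
    hs=cv2.cvtColor(im,cv2.COLOR_RGB2HSV);S=hs[...,1].astype(np.float32);res=[]
    for x in xs:
        v=Dk.T@(c[2]-ck(k,x));vd=np.arctan2(v[2],v[1]);d=np.hypot(v[1],v[2]);lim=np.arccos(.015/d)
        pt=lambda t:proj(c,ck(k,x,.015*np.cos(t),.015*np.sin(t)))
        a,b,m=pt(vd+lim),pt(vd-lim),pt(vd)
        row=int(round(m[1]));L,Rr=sorted([a[0],b[0]])
        us=np.arange(int(L)-9,int(Rr)+10,.1);s=np.interp(us,np.arange(S.shape[1]),S[row])
        w=s>90;r=np.flatnonzero(np.diff(w.astype(int)));
        e=us[r];sg=np.diff(w.astype(int))[r]
        if (sg>0).any():
            res.append([row,np.degrees(vd),L,Rr]+list(np.round(e,1)))
    for r in res: print(np.round(r,1))
E
python3 - <<'E'
from h import *
im,c=shot('wrist','raw8.png')
patch2(im,c,1)
E
```

```text
time: 24.32
ee_pos: [0.6148, -0.0398, 0.1513]
ee_rot: [[-0.999, 0.047, -0.004], [0.047, 0.999, 0.001], [0.004, 0.0, -1.0]]
contact_force: [-0.3, -0.0, -0.2]
width: 0.0512
grip_force: 0.0
[176.   87.  220.4 259.9 220.7 229.4 247.8 257.8]
[179.   87.  220.4 259.9 220.7 228.7 247.8 257.8]
[182.   87.  220.5 259.9 220.9 228.7 247.6 257.8]
[184.   87.  220.6 259.8 221.  228.8 247.6 257.5]
[187.   87.  220.6 259.8 220.9 228.7 247.6 257.5]
[190.   87.  220.7 259.7 220.9 228.7 247.6 257.5]
[192.   87.  220.7 259.7 220.7 228.8 247.6 257.6]
[195.   87.  220.8 259.6 220.8 229.2 247.6 258. ]
[198.   87.  220.9 259.6 220.7 229.1 247.6 257.8]
[200.   87.  220.9 259.6 220.9 229.2 247.6 257.7]
[203.   87.  221.  259.5 220.9 229.2 247.6 257.6]
[205.   87.  221.  259.5 221.3 229.1 247.6 257.4]
[208.   87.  221.1 259.4 221.4 229.1 247.6 257.1]
[210.   87.  221.1 259.4 221.4 229.2 247.6 257.2]
[213.   87.  221.2 259.4 221.5 229.4 247.6 257. ]
[215.   87.  221.3 259.3 221.6 229.4 247.7 256.9]
[218.   87.  221.3 259.3 221.4 229.4 247.6 257. ]
```

```bash
python3 - <<'E'
from h import *
p=ck(1,-.1455,0,.095);print(p);p[2]=.14
go(p,R())
h=cv2.cvtColor(cv2.imread('pics/raw8.png'),cv2.COLOR_BGR2HSV);c=cam('wrist')
for r,cc,a in blobs(cv2.inRange(h,(15,130,90),(28,255,255)),15): print('brass',cc,a,Dk.T@(at(c,cc,.065)-C[1]))
E
```

```text
[ 0.4668 -0.0446  0.16  ]
dp [147.5 -12.2  11.8] dr [ 0.04 -0.26  0.77]
brass [77.984  96.5508] 187 [-0.074  -0.1159  0.    ]
brass [497.8376 196.6402] 856 [-0.0026  0.206   0.    ]
```

```bash
python3 -m jog '{"hand":[-1,-1,-1,-1,-1,-1,-1,-1],"dp":[[40,-3,0],[85,-6,0],[125,-12,0],[147.5,-12,11],[147.5,-12,35],[147.5,-12,58],[147.5,-12,75.8],[147.5,-12,75.8]],"dr":[[0,0,0.8],[0,0,0.8],[0,0,0.8],[0,0,0.8],[0,0,0.8],[0,0,0.8],[0,0,0.8],[0,0,0.8]]}'
python3 -m jog '{"hand":[1,1,1,1,1],"dp":[[0,0,0],[0,0,0],[0,0,0],[0,0,0],[0,0,0]],"dr":[[0,0,0],[0,0,0],[0,0,0],[0,0,0],[0,0,0]]}'
python3 - <<'E'
from h import *
s=robot.read_state();print(Dk.T@(s['ee_pos']-C[1]))
im,c=shot('wrist')
cv2.imwrite('pics/p9.png',cv2.resize(im[:,:,::-1],(640,480)))
E
```

```text
time: 25.38
ee_pos: [0.4656, -0.0445, 0.0751]
ee_rot: [[-0.998, 0.061, -0.007], [0.061, 0.998, 0.002], [0.007, 0.001, -1.0]]
contact_force: [-0.1, -0.0, -0.9]
width: 0.0854
grip_force: 0.0
time: 26.0
ee_pos: [0.468, -0.0446, 0.0777]
ee_rot: [[-0.998, 0.063, -0.001], [0.063, 0.998, 0.004], [0.001, 0.003, -1.0]]
contact_force: [-0.6, 5.0, 6.1]
width: 0.023
grip_force: 59.1
[-0.1443  0.0001  0.0127]
```

View pics/p9.png

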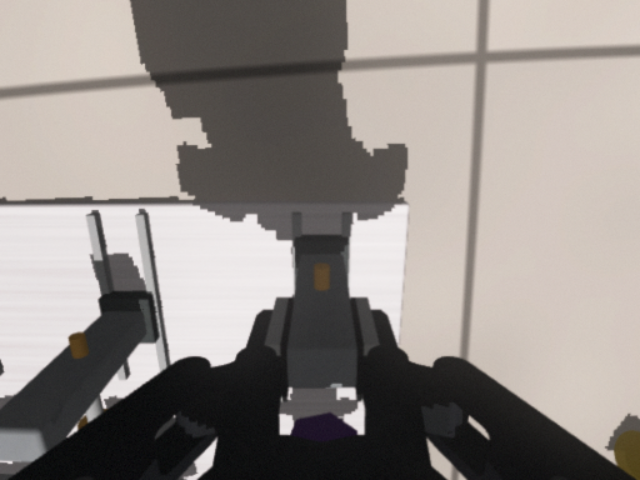

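The picture shows post 1 pinched between the pads, its top at about (322,365), with the brass tail on its back at (322,277) nearly flush.

```bash
python3 - <<'E'
from h import *
im=cv2.imread('pics/p9.png');c=cam('wrist')
print(im[330:400:3,322].tolist())
for y in (345,386): print(y,Dk.T@(at(c,(322*.8,y*.8),.113)-C[1]))
h=cv2.cvtColor(cv2.resize(im,(512,384)),cv2.COLOR_BGR2HSV)
for r,cc,a in blobs(cv2.inRange(h,(8,130,90),(28,255,255)),15): print('brass',cc,a,r[1],Dk.T@(at(c,cc,.065)-C[1]))
E
```

```text
[[52, 50, 50], [51, 49, 50], [48, 48, 48], [48, 47, 46], [49, 49, 49], [49, 49, 49], [53, 51, 51], [56, 56, 56], [58, 56, 56], [58, 56, 55], [58, 56, 56], [58, 55, 56], [54, 54, 52], [57, 55, 56], [59, 56, 56], [55, 54, 54], [57, 57, 57], [56, 54, 54], [56, 55, 55], [60, 60, 60], [84, 84, 88], [87, 86, 91], [86, 85, 89], [87, 87, 90]]
345 [-0.154  -0.0003  0.048 ]
386 [-0.1381 -0.0004  0.048 ]
brass [494.5385 364.6538] 26 (8.221921920776367, 4.743415832519531) [-0.0504  0.16    0.    ]
```

```bash
python3 -m jog '{"hand":[1,1,1,1,1,1,1,1],"dp":[[-6,0,0],[-14,0,0],[-22,0,0],[-30,0,0],[-38,0,0],[-44,0,0],[-46,0,0],[-46,0,0]],"dr":[[0,0,0],[0,0,0],[0,0,0],[0,0,0],[0,0,0],[0,0,0],[0,0,0],[0,0,0]]}'
python3 -m jog '{"hand":[1,1,1,1],"dp":[[-3,0,0],[-6,0,0],[-9,0,0],[-9,0,0]],"dr":[[0,0,0],[0,0,0],[0,0,0],[0,0,0]]}'
python3 - <<'E'
from h import *
s=robot.read_state();print(Dk.T@(s['ee_pos']-C[1]))
im,c=shot('wrist','raw10.png')
h=cv2.cvtColor(im,cv2.COLOR_RGB2HSV)
for r,cc,a in blobs(cv2.inRange(h,(8,110,60),(28,255,255)),10): print('brass',cc,a,r[1],Dk.T@(at(c,cc,.065)-C[1]))
for y in range(270,312,2): print(y,im[y,257],end=' ')
E
```

```text
time: 27.05
ee_pos: [0.5123, -0.0473, 0.0778]
ee_rot: [[-0.998, 0.063, -0.004], [0.063, 0.998, 0.004], [0.004, 0.003, -1.0]]
contact_force: [-6.5, 5.3, 11.6]
width: 0.0231
grip_force: 59.9
time: 27.55
ee_pos: [0.5209, -0.0478, 0.0777]
ee_rot: [[-0.998, 0.062, -0.005], [0.062, 0.998, 0.004], [0.005, 0.003, -1.0]]
contact_force: [-7.7, 5.0, 13.5]
width: 0.0231
grip_force: 59.9
[-0.0913 -0.      0.0127]
brass [ 42.9004 190.8413] 271 (19.91949462890625, 14.445432662963867) [-0.1216 -0.1151  0.    ]
brass [257.0309 217.8385] 291 (11.0, 26.0) [-0.106  -0.0005  0.    ]
brass [ 60.5469 270.7012] 512 (19.545085906982422, 34.71288299560547) [-0.0727 -0.1154  0.    ]
brass [509.7671 314.6164] 73 (23.0, 3.0) [-0.0391  0.1586  0.    ]
brass [256.7506 346.0815] 417 (45.46517562866211, 15.073898315429688) [-0.0179 -0.0009  0.    ]
270 [46 45 46] 272 [48 49 50] 274 [49 48 50] 276 [48 48 51] 278 [53 52 53] 280 [54 55 55] 282 [54 54 54] 284 [53 54 56] 286 [51 54 56] 288 [54 53 56] 290 [56 56 59] 292 [55 55 58] 294 [55 55 58] 296 [54 54 57] 298 [53 54 56] 300 [55 55 58] 302 [53 52 56] 304 [52 54 55] 306 [53 52 54] 308 [50 51 54] 310 [64 59 73]
```

```bash
cat >> h.py <<'E'
def tail(im,c,k):
    h=cv2.cvtColor(im,cv2.COLOR_RGB2HSV);m=cv2.inRange(h,(8,110,60),(28,255,255))
    m[:,:225]=0;m[:,290:]=0;m[300:]=0
    v=np.flatnonzero(m.sum(1)>255*3);s=robot.read_state()
    z=[np.linalg.solve(np.array(s['ee_rot']),at(c,(257,r),.069)-s['ee_pos'])[0]*1e3 for r in (v[0]-.5,v[-1]+.5)]
    print('tail rows',v[0],v[-1],'tool x of ends',z,'len',z[0]-z[1])
E
python3 - <<'E'
from h import *
im,c=shot('wrist'); tail(im,c,1)
im0=cv2.imread('pics/p9.png');im0=cv2.resize(im0,(512,384),interpolation=cv2.INTER_AREA)[:,:,::-1].copy()
tail(im0,c,1)
E
```

```text
tail rows 205 231 tool x of ends [np.float64(23.871214905987806), np.float64(8.471848005324786)] len 15.39936690066302
tail rows 212 231 tool x of ends [np.float64(19.965992789043476), np.float64(8.471848005324786)] len 11.49414478371869
```

```bash
python3 -m jog '{"hand":[1,1,1,1],"dp":[[-1.5,0,0],[-3.2,0,0],[-3.2,0,0],[-3.2,0,0]],"dr":[[0,0,0],[0,0,0],[0,0,0],[0,0,0]]}'
python3 - <<'E'
from h import *
s=robot.read_state();print(Dk.T@(s['ee_pos']-C[1]))
im,c=shot('wrist'); tail(im,c,1)
E
```

```text
time: 28.15
ee_pos: [0.5235, -0.048, 0.0777]
ee_rot: [[-0.998, 0.062, -0.006], [0.062, 0.998, 0.004], [0.006, 0.003, -1.0]]
contact_force: [-9.7, 5.4, 14.3]
width: 0.0231
grip_force: 60.2
[-0.0887 -0.      0.0127]
tail rows 200 230 tool x of ends [np.float64(26.57317844149494), np.float64(9.014538268476215)] len 17.558640173018723
```

```bash
python3 -m jog '{"hand":[-1,-1,-1,-1,-1,-1,-1,-1],"dp":[[0,0,0],[0,0,0],[0,0,0],[0,0,-20],[0,0,-50],[0,0,-90],[0,0,-130],[0,0,-150]],"dr":[[0,0,0],[0,0,0],[0,0,0],[0,0,0],[0,0,0],[0,0,0],[0,0,0],[0,0,0]]}'
python3 - <<'E'
from h import *
im,c=shot('wrist','raw11.png')
cv2.imwrite('pics/p11.png',cv2.resize(im[150:360,130:400][:,:,::-1],(675,525),interpolation=cv2.INTER_CUBIC))
go([.50,.345,.25],R(0,np.radians(2)))
E
```

```text
time: 29.2
ee_pos: [0.527, -0.0506, 0.2291]
ee_rot: [[-0.998, 0.065, 0.001], [0.065, 0.998, 0.002], [-0.001, 0.002, -1.0]]
contact_force: [0.0, 0.5, -0.9]
width: 0.0852
grip_force: 0.0
dp [ 53.5 393.1 -18.5] dr [ 0.09  0.24 -5.7 ]
```

View pics/p11.png

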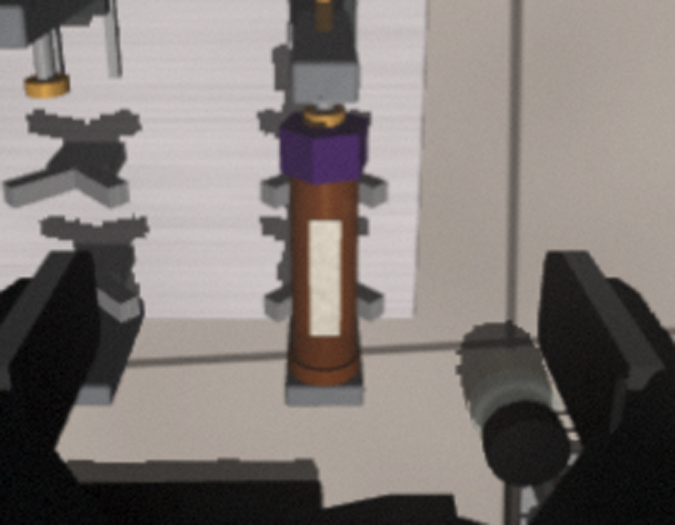

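Tube 1 is seated against the stop at (325,390), with its patch centred at (325,278) and the button on the cap at (325,117). Next is the far tube.

```bash
python3 -m jog '{"hand":[-1,-1,-1,-1,-1,-1,-1,-1],"dp":[[5,60,-18],[10,120,-18],[20,180,-18],[30,240,-18],[40,300,-18],[53,360,-18],[53,393,-18],[53,393,-18]],"dr":[[0,0,-1],[0,0,-2],[0,0,-3],[0,0,-4],[0,0,-5.6],[0,0,-5.6],[0,0,-5.6],[0,0,-5.6]]}'
python3 -c "
from h import *
tubes()
go([.612,.3447,.06],R(0,np.radians(2)))"
```

```text
time: 30.25
ee_pos: [0.4964, 0.3488, 0.2444]
ee_rot: [[-0.999, -0.039, -0.004], [-0.039, 0.999, 0.003], [0.004, 0.003, -1.0]]
contact_force: [-0.2, -1.0, 0.5]
width: 0.0855
grip_force: 0.0
cap [0.5526 0.3434 0.02  ] 445
amber [0.6159 0.3448 0.017 ] 1378 len 0.10350615087036256 yaw 2.489695449038664
dp [-115.2   -5.7  183.9] dr [ 0.09 -0.2   0.06]
```

```bash
python3 -m jog '{"hand":[-0.2,-0.2,-0.2,-0.2,-0.2,-0.2,-0.2,-0.2],"dp":[[-50,-5.7,20],[-100,-5.7,60],[-112,-5.7,110],[-112,-5.7,160],[-112,-5.7,183],[-112,-5.7,205],[-112,-5.7,225],[-112,-5.7,239.5]],"dr":[[0,-0.2,0],[0,-0.2,0],[0,-0.2,0],[0,-0.2,0],[0,-0.2,0],[0,-0.2,0],[0,-0.2,0],[0,-0.2,0]]}'
python3 -m jog '{"hand":[-0.2,1,1,1,1,1],"dp":[[0,0,0],[0,0,0],[0,0,0],[0,0,0],[0,0,0],[0,0,0]],"dr":[[0,0,0],[0,0,0],[0,0,0],[0,0,0],[0,0,0],[0,0,0]]}'
python3 -c "
from h import *
gt(3,[.004,0,-.012],45,-.004,0,.15)"
```

```text
time: 31.3
ee_pos: [0.6101, 0.3441, 0.0057]
ee_rot: [[-0.999, -0.034, 0.002], [-0.034, 0.999, 0.003], [-0.003, 0.003, -1.0]]
contact_force: [-0.8, -0.4, 0.1]
width: 0.0512
grip_force: 0.0
time: 32.05
ee_pos: [0.6106, 0.3446, 0.0072]
ee_rot: [[-0.999, -0.034, 0.003], [-0.034, 0.999, 0.004], [-0.004, 0.003, -1.0]]
contact_force: [-0.0, -0.7, 6.2]
width: 0.0282
grip_force: 59.5
dp [  32.1 -618.7 -201.5] dr [-44.76  -1.92   5.17]
```

```bash
python3 -m jog '{"hand":[1,1,1,1,1,1,1,1],"dp":[[0,0,-15],[0,0,-60],[0,0,-110],[0,-10,-160],[0,-50,-200],[0,-100,-210],[0,-150,-210],[5,-200,-210]],"dr":[[0,0,0],[0,0,0],[0,0,0],[0,0,0],[0,0,1],[0,0,2],[0,0,3],[0,0,5.2]]}'
python3 -m jog '{"hand":[1,1,1,1,1,1,1,1],"dp":[[0,-50,0],[3,-100,0],[6,-150,0],[9,-200,0],[12,-250,0],[15,-300,0],[18,-350,0],[20,-380,0]],"dr":[[0,0,0],[-5,0,0],[-10,0,0],[-15,0,0],[-20,0,0],[-25,0,0],[-30,0,0],[-35,0,0]]}'
python3 -c "
from h import *
gt(3,[.004,0,-.010],45,-.004,0,.07)"
```

```text
time: 33.05
ee_pos: [0.611, 0.1412, 0.2162]
ee_rot: [[-0.998, 0.059, 0.002], [0.059, 0.998, 0.002], [-0.002, 0.002, -1.0]]
contact_force: [0.4, -0.4, -0.9]
width: 0.0278
grip_force: 59.3
time: 34.05
ee_pos: [0.5682, -0.2391, 0.2148]
ee_rot: [[-0.998, 0.049, 0.036], [0.061, 0.816, 0.575], [-0.002, 0.576, -0.818]]
contact_force: [1.0, 0.6, -0.9]
width: 0.0282
grip_force: 59.3
dp [-32.5 -79.4  50.3] dr [-9.84  0.1   0.03]
```

```bash
python3 -m jog '{"hand":[1,1,1,1,1,1,1],"dp":[[-10,-15,5],[-20,-30,10],[-32,-45,20],[-32.5,-60,35],[-32.5,-79.4,50.3],[-32.5,-79.4,50.3],[-32.5,-79.4,50.3]],"dr":[[-4,0,0],[-8,0,0],[-9.8,0,0],[-9.8,0,0],[-9.8,0,0],[-9.8,0,0],[-9.8,0,0]]}'
python3 - <<'E'
from h import *
gt(3,[.004,0,-.010],45,-.004,.0,.003)
im,c=shot('scene');im2,c2=shot('wrist')
u,v=proj(c,ck(3)).astype(int)
a=cv2.resize(im[v-90:v+70,u-80:u+100][:,:,::-1],(450,400),interpolation=cv2.INTER_CUBIC)
cv2.imwrite('pics/p12.png',np.hstack([a,cv2.resize(im2[:,:,::-1],(350,400))]))
E
```

```text
time: 34.92
ee_pos: [0.6003, -0.2723, 0.1286]
ee_rot: [[-0.998, 0.039, 0.041], [0.057, 0.707, 0.705], [-0.002, 0.706, -0.708]]
contact_force: [-0.2, 0.1, 0.3]
width: 0.0278
grip_force: 59.3
dp [  1.5 -51.1  44.6] dr [-0.07 -0.06  0.22]
```

View pics/p12.png

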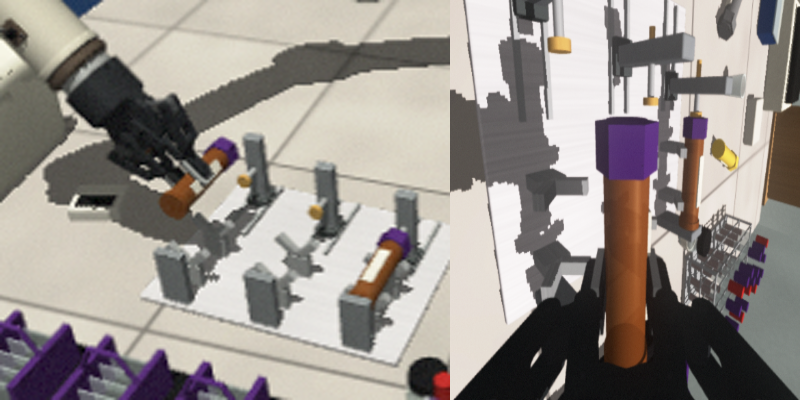

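Tube 2 is above cradle 3 at (200,180) with its patch edge showing on the +y side. Tube 1 is still locked, with its patch up.

```bash
python3 -m jog '{"hand":[1,1,1,1,1,1,1,1],"dp":[[1,-9,7],[1.5,-19,16],[1.5,-28,24],[1.5,-36,32],[1.5,-43,38],[1.5,-48,42],[1.5,-50,44],[1.5,-50,44]],"dr":[[0,0,0.2],[0,0,0.2],[0,0,0.2],[0,0,0.2],[0,0,0.2],[0,0,0.2],[0,0,0.2],[0,0,0.2]]}'
python3 -c "
from h import *
gt(3,[.004,0,-.010],45,-.004,0,-.001)"
```

```text
time: 36.02
ee_pos: [0.5984, -0.277, 0.0613]
ee_rot: [[-0.998, 0.043, 0.041], [0.06, 0.707, 0.705], [0.001, 0.706, -0.708]]
contact_force: [0.1, -0.0, -1.4]
width: 0.0276
grip_force: 59.3
dp [-0.2 -3.1  3.1] dr [-0.07 -0.06 -0.03]
```

```bash
python3 -m jog '{"hand":[1,1,1,1],"dp":[[0,-1.5,1.5],[0,-3.1,3.1],[0,-3.1,3.1],[0,-3.1,3.1]],"dr":[[0,0,0],[0,0,0],[0,0,0],[0,0,0]]}'
python3 -c "
from h import *
gt(3,[.004,0,-.010],45,-.004,0,0)"
```

```text
time: 36.52
ee_pos: [0.599, -0.2761, 0.0581]
ee_rot: [[-0.998, 0.041, 0.042], [0.059, 0.706, 0.706], [-0.0, 0.707, -0.707]]
contact_force: [-0.2, 2.5, 4.4]
width: 0.028
grip_force: 59.6
dp [ 0.3 -0.7 -0.5] dr [ 0.02 -0.05  0.06]
```

```bash
sed -i 's/-.284,.065/-.2828,.065/' h.py
python3 -m jog '{"hand":[0.1,0.1,0.1,0.1,0.1,0.1,0.1,0.1],"dp":[[0,0,0],[0,0,0],[0,0,0],[0,0,-10],[0,0,-30],[0,0,-55],[0,0,-82],[0,0,-82]],"dr":[[0,0,0],[0,0,0],[0,0,0],[0,0,0],[0,0,0],[0,0,0],[0,0,0],[0,0,0]]}'
python3 -m jog '{"hand":[-0.2,-0.2,-0.2,-0.2,-0.2,-0.2,-0.2,-0.2],"dp":[[0,13.1,1.2],[0,25.8,4.8],[0,37.6,10.6],[0,48.2,18.5],[0,57.1,28.2],[0,64.2,39.3],[0,69,51.6],[0,71.6,64.5]],"dr":[[10.5,0,0],[21,0,0],[31.5,0,0],[42,0,0],[52.5,0,0],[63,0,0],[73.5,0,0],[84,0,0]]}'
python3 -m jog '{"hand":[-0.2,-0.2],"dp":[[0,0,0],[0,0,0]],"dr":[[0,0,0],[0,0,0]]}'
python3 - <<'E'
from h import *
im2,c2=shot('wrist','raw13.png')
patch2(im2,c2,3)
cv2.imwrite('pics/p13.png',cv2.resize(im2[80:320,130:400][:,:,::-1],(540,480)))
E
```

```text
time: 37.52
ee_pos: [0.5954, -0.3382, 0.1166]
ee_rot: [[-0.998, 0.043, 0.045], [0.063, 0.71, 0.702], [-0.002, 0.703, -0.711]]
contact_force: [0.8, 0.2, -1.1]
width: 0.0382
grip_force: 0.0
time: 38.52
ee_pos: [0.6013, -0.2366, 0.1203]
ee_rot: [[-0.998, 0.045, -0.035], [0.056, 0.773, -0.632], [-0.002, -0.633, -0.774]]
contact_force: [-1.1, 0.1, -1.2]
width: 0.0512
grip_force: 0.0
time: 38.78
ee_pos: [0.6003, -0.2374, 0.1189]
ee_rot: [[-0.998, 0.042, -0.039], [0.057, 0.776, -0.628], [0.004, -0.63, -0.777]]
contact_force: [0.0, -0.9, 1.4]
width: 0.0512
grip_force: 0.0
[186.   50.7 234.3 276.4 234.6 253.1 272.8 274.6]
[189.   50.7 234.4 276.4 234.6 253.1 273.  274.5]
[192.   50.7 234.4 276.3 234.6 253.  273.  274.3]
[195.   50.7 234.4 276.2 234.6 253.1 273.2 274.3]
[198.   50.7 234.5 276.1 234.7 253.  273.3 274.4]
[200.   50.7 234.5 276.1 234.9 253.  272.7 274.4]
[203.   50.7 234.6 276.  234.9 253.  272.7 274.4]
[206.   50.7 234.6 275.9 235.  253.  272.9 274.5]
[209.   50.7 234.7 275.9 235.  253.1 272.8 274.6]
[211.   50.7 234.7 275.8 234.9 252.9 272.5 274.1]
[214.   50.7 234.8 275.7 235.2 252.7 272.5 274.2]
[217.   50.7 234.8 275.7 235.2 252.7 272.4 274.1]
[219.   50.7 234.9 275.6 235.3 252.7 272.7 274.1]
[222.   50.7 234.9 275.5 235.2 252.7 272.1 274.3]
[225.   50.7 235.  275.5 235.3 252.7 272.2 274.1]
[227.   50.7 235.  275.4 235.4 252.7 272.1 274.2]
[230.   50.7 235.  275.3 235.4 252.7 272.3 273.7]
```

View pics/p13.png

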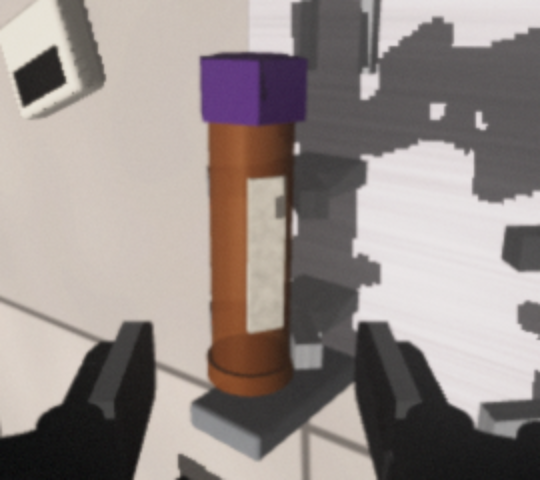

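Tube 2 sits in cradle 3 with its patch at (265,255), centred at about 25–28° from +y. It needs a roll of about +63°.

```bash
python3 - <<'E'
from h import *
gt(3,[.003,0,-.016],-39,0,0,0)
E
```

```text
dp [-4.   1.  85.8] dr [-0.05 -0.11  0.05]
```

```bash
python3 -m jog '{"hand":[-0.2,-0.2,-0.2,-0.2,-0.2,-0.2,-0.2],"dp":[[-4,1,20],[-4,1,42],[-4,1,62],[-4,1,78],[-4,1,85.8],[-4,1,85.8],[-4,1,85.8]],"dr":[[0,0,0],[0,0,0],[0,0,0],[0,0,0],[0,0,0],[0,0,0],[0,0,0]]}'
python3 -m jog '{"hand":[1,1,1,1,1],"dp":[[0,0,0],[0,0,0],[0,0,0],[0,0,0],[0,0,0]],"dr":[[0,0,0],[0,0,0],[0,0,0],[0,0,0],[0,0,0]]}'
python3 -m jog '{"hand":[1,1,1,1,1,1,1,1],"dp":[[0,-1.9,-2.3],[0,1,-2.6],[0,3.8,-3.4],[0,6.5,-4.7],[0,8.8,-6.4],[0,10.8,-8.6],[0,12.4,-11],[0,12.4,-11]],"dr":[[0,0,0],[-10.5,0,0],[-21,0,0],[-31.5,0,0],[-42,0,0],[-52.5,0,0],[-63,0,0],[-63,0,0]]}'
python3 -c "
from h import *
gt(3,[.003,0,-.016],24,0,0,0)"
```

```text
time: 39.7
ee_pos: [0.6022, -0.2915, 0.0529]
ee_rot: [[-0.998, 0.045, -0.037], [0.059, 0.775, -0.629], [0.0, -0.63, -0.777]]
contact_force: [0.9, 0.9, -0.0]
width: 0.051
grip_force: 0.0
time: 40.33
ee_pos: [0.6023, -0.2923, 0.0542]
ee_rot: [[-0.998, 0.046, -0.037], [0.059, 0.774, -0.63], [-0.0, -0.631, -0.776]]
contact_force: [-0.4, 0.6, 4.9]
width: 0.0282
grip_force: 58.8
time: 41.32
ee_pos: [0.6017, -0.2777, 0.0528]
ee_rot: [[-0.998, 0.061, 0.026], [0.066, 0.909, 0.411], [0.002, 0.412, -0.911]]
contact_force: [0.6, 1.0, 0.3]
width: 0.0281
grip_force: 62.9
dp [0.2 0.1 2.7] dr [ 0.3   0.06 -0.35]
```

```bash
python3 -m jog '{"hand":[1,1,1,0.1,0.1,0.1,0.1,0.1],"dp":[[0,-0.5,1.5],[0,-1,2.7],[0,-1,2.7],[0,-1,2.7],[0,-1,2.7],[0,-1,2.7],[0,-1,2.7],[0,-1,-5]],"dr":[[0,0,0],[0,0,0],[0,0,0],[0,0,0],[0,0,0],[0,0,0],[0,0,0],[0,0,0]]}'
python3 -m jog '{"hand":[0,0,0,0,0,-0.2,-0.2,-0.2],"dp":[[0,0,-20],[0,0,-45],[0,0,-75],[0,9,-84],[0,18,-88],[0,28,-92],[0,28,-92],[0,28,-92]],"dr":[[0,0,0],[0,0,0],[0,0,0],[8,0,0],[16,0,0],[24,0,0],[24,0,0],[24,0,0]]}'
python3 - <<'E'
from h import *
im,c=shot('wrist','raw14.png')
patch2(im,c,3,xs=np.linspace(-.02,.012,9))
p=ck(3,-.142,0,0);p[2]=.14
go(p,R())
E
```

```text
time: 42.32
ee_pos: [0.6018, -0.2779, 0.057]
ee_rot: [[-0.998, 0.055, 0.022], [0.059, 0.912, 0.406], [0.003, 0.407, -0.914]]
contact_force: [0.9, -0.6, -0.1]
width: 0.0383
grip_force: 0.0
time: 43.32
ee_pos: [0.602, -0.2911, 0.1543]
ee_rot: [[-0.998, 0.06, -0.0], [0.06, 0.998, -0.002], [0.0, -0.002, -1.0]]
contact_force: [-0.1, -0.1, -0.2]
width: 0.0513
grip_force: 0.0
[172.   92.1 249.1 288.3 248.8 258.5 277.6 286. ]
[178.   92.1 249.1 288.1 248.8 258.5 277.6 285.7]
[183.   92.1 249.1 287.9 248.8 258.5 277.5 285.5]
[188.   92.1 249.2 287.8 248.9 258.5 277.3 285.4]
[193.   92.1 249.2 287.6 249.  258.4 277.3 285.7]
[198.   92.1 249.2 287.4 248.9 258.5 277.3 285.2]
[203.   92.1 249.3 287.3 249.  258.4 276.9 285.1]
[208.   92.1 249.3 287.1 249.7 258.4 277.  284.9]
[213.   92.1 249.3 287.  249.6 258.5 276.9 284.6]
dp [145.7   9.   13.7] dr [-0.1  -0.05 -0.1 ]
```

```bash
python3 -m jog '{"hand":[-1,-1,-1,-1,-1,-1,-1,-1],"dp":[[40,3,0],[85,6,0],[125,9,0],[145.7,9,12],[145.7,9,35],[145.7,9,58],[145.7,9,77.5],[145.7,9,77.5]],"dr":[[0,0,0],[0,0,0],[0,0,0],[0,0,0],[0,0,0],[0,0,0],[0,0,0],[0,0,0]]}'
python3 -m jog '{"hand":[1,1,1,1,1],"dp":[[0,0,0],[0,0,0],[0,0,0],[0,0,0],[0,0,0]],"dr":[[0,0,0],[0,0,0],[0,0,0],[0,0,0],[0,0,0]]}'
python3 - <<'E'
from h import *
s=robot.read_state();print(Dk.T@(s['ee_pos']-C[3]))
im,c=shot('wrist','raw15.png');tail(im,c,3)
for y in range(262,320,1): print(y,im[y,257][0],end=' ')
for y in (276,308.8): print(y,Dk.T@(at(c,(257,y),.113)-C[3]))
E
```

```text
time: 44.38
ee_pos: [0.4545, -0.274, 0.0739]
ee_rot: [[-0.998, 0.063, -0.005], [0.063, 0.998, 0.001], [0.005, 0.001, -1.0]]
contact_force: [0.0, 0.7, 1.0]
width: 0.0854
grip_force: 0.0
time: 45.0
ee_pos: [0.457, -0.2743, 0.0766]
ee_rot: [[-0.998, 0.061, 0.0], [0.061, 0.998, -0.003], [-0.0, -0.003, -1.0]]
contact_force: [-1.4, -3.6, 5.3]
width: 0.0238
grip_force: 59.5
[-0.1414 -0.      0.0116]
tail rows 218 237 tool x of ends [np.float64(17.042840618993743), np.float64(5.460964301444118)] len 11.581876317549625
262 50 263 47 264 50 265 50 266 49 267 51 268 48 269 46 270 48 271 50 272 50 273 50 274 47 275 47 276 47 277 46 278 45 279 46 280 49 281 48 282 47 283 49 284 48 285 47 286 49 287 51 288 54 289 54 290 54 291 56 292 54 293 55 294 55 295 58 296 55 297 58 298 54 299 51 300 54 301 57 302 51 303 54 304 53 305 55 306 54 307 52 308 56 309 55 310 54 311 56 312 83 313 142 314 148 315 145 316 146 317 142 318 123 319 90 276 [-0.152  -0.0004  0.048 ]
308.8 [-0.1362 -0.0005  0.048 ]
```

```bash
python3 -m jog '{"hand":[1,1,1,1,1,1,1,1],"dp":[[-6,0,0],[-14,0,0],[-22,0,0],[-30,0,0],[-37,0,0],[-42,0,0],[-42,0,0],[-42,0,0]],"dr":[[0,0,0],[0,0,0],[0,0,0],[0,0,0],[0,0,0],[0,0,0],[0,0,0],[0,0,0]]}'
python3 -m jog '{"hand":[1,1,1,1],"dp":[[-3,0,0],[-6,0,0],[-8,0,0],[-8,0,0]],"dr":[[0,0,0],[0,0,0],[0,0,0],[0,0,0]]}'
python3 - <<'E'
from h import *
s=robot.read_state();print(Dk.T@(s['ee_pos']-C[3]))
im,c=shot('wrist');tail(im,c,3)
E
```

```text
time: 46.05
ee_pos: [0.4973, -0.2768, 0.0766]
ee_rot: [[-0.998, 0.061, -0.003], [0.061, 0.998, -0.003], [0.003, -0.003, -1.0]]
contact_force: [-6.7, -2.7, 11.0]
width: 0.0233
grip_force: 60.3
time: 46.55
ee_pos: [0.5044, -0.2773, 0.0766]
ee_rot: [[-0.998, 0.062, -0.004], [0.062, 0.998, -0.002], [0.004, -0.003, -1.0]]
contact_force: [-8.7, -3.4, 13.6]
width: 0.0234
grip_force: 60.7
[-0.094  -0.0001  0.0116]
tail rows 209 237 tool x of ends [np.float64(22.043402248888466), np.float64(5.444605029760713)] len 16.598797219127754
```

```bash
python3 -m jog '{"hand":[1,1,1,1],"dp":[[-1.2,0,0],[-2.4,0,0],[-2.4,0,0],[-2.4,0,0]],"dr":[[0,0,0],[0,0,0],[0,0,0],[0,0,0]]}'
python3 - <<'E'
from h import *
im,c=shot('wrist');tail(im,c,3)
E
python3 -m jog '{"hand":[-1,-1,-1,-1,-1,-1,-1,-1],"dp":[[0,0,0],[0,0,0],[0,0,0],[0,0,-20],[0,0,-50],[0,0,-90],[0,0,-130],[20,20,-160]],"dr":[[0,0,0],[0,0,0],[0,0,0],[0,0,0],[0,0,0],[0,0,0],[0,0,0],[0,0,0]]}'
python3 - <<'E'
from h import *
robot.read_camera('top')
im,c=shot('wrist');b,c2=shot('scene');t,_=shot('top')
A_=cv2.resize(im[130:360,90:500][:,:,::-1],(480,270),interpolation=2);B=cv2.resize(b[150:290,90:340][:,:,::-1],(480,270),interpolation=2)
cv2.imwrite('pics/p16.png',np.hstack([np.vstack([A_,B]),cv2.resize(t[30:280,60:440][:,:,::-1],(320,540))]))
E
```

```text
time: 47.1
ee_pos: [0.5063, -0.2773, 0.0766]
ee_rot: [[-0.998, 0.062, -0.005], [0.062, 0.998, -0.002], [0.005, -0.003, -1.0]]
contact_force: [-10.6, -2.7, 14.3]
width: 0.0231
grip_force: 60.8
tail rows 206 236 tool x of ends [np.float64(23.67233345112932), np.float64(6.008604952747748)] len 17.66372849838157
time: 48.15
ee_pos: [0.4917, -0.2555, 0.2373]
ee_rot: [[-0.998, 0.061, 0.001], [0.061, 0.998, -0.002], [-0.002, -0.002, -1.0]]
contact_force: [0.2, 0.6, 0.5]
width: 0.0856
grip_force: 0.0
```

View pics/p16.png

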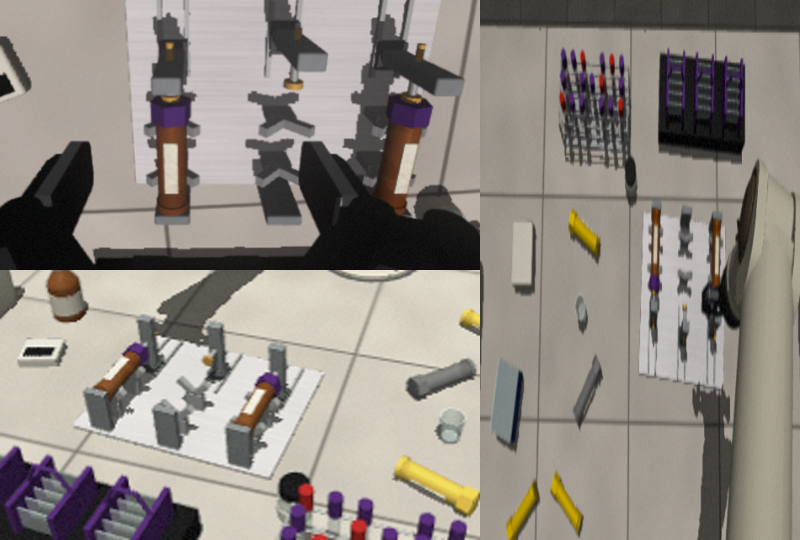

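```bash
python3 - <<'E'
from h import *
for n in ('top','scene'):
    im,c=shot(n)
    for r,cc,a in blobs(amber(im),40): print(n,cc.round(),a,at(c,cc,.03))
    for q in robot.recognise(n,'tubeA_mid'): print(n,q)
s=robot.read_state();print(s['time'])
E
```

```text
top [268. 141.] 132 [ 0.6408 -0.0552  0.03  ]
top [339. 146.] 125 [ 0.6277 -0.2896  0.03  ]
scene [449.  47.] 11943 [-1.8075  0.9492  0.03  ]
scene [349.  93.] 66 [-0.5681  0.2446  0.03  ]
scene [202.  92.] 427 [-0.3416 -0.4958  0.03  ]
scene [122. 157.] 181 [ 0.3409 -0.5496  0.03  ]
scene [152. 204.] 171 [ 0.566  -0.3073  0.03  ]
scene [224. 221.] 157 [ 0.5799 -0.0659  0.03  ]
48.55
```

```bash
python3 -c "
from bench import robot
print(robot.sign_off())"
```

```text
the job is handed in; nothing more can be done
None
```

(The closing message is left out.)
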